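# Pack the dishwasher tablets down their tube

## Robot

A 6-joint arm with a two-finger parallel gripper is mounted at the origin on the work surface. World frame = base frame: x ahead of the robot, y to its left, z up, the work surface at z = 0. Lengths are in m, angles in rad, forces in N, time in s.
With the tool pointing down it reaches from about 0.35 to 0.8 m from the base axis. Payload 7.3 kg.
Tool frame: the origin (TCP) lies midway between the tips of the shut fingers; the grasp point (between the pads) lies 19 mm behind it; z points along the fingers, y is the direction in which the jaws open and shut (so a half turn about z gives the same grasp; the last joint's range is limited). The gripper opens to 85 mm and grips with 20 to 120 N. Pads are 22 mm wide; open, the fingers measure 114 mm over their backs; the gripper's body (76 mm by 85 mm) begins 54 mm behind the grasp point. The pads swing forward as they close: fully open they stand 13 mm farther back than shut.
Start: joints at [-1.256, 0.342, 1.524, -0, 1.275, -0.146], TCP at [0.233, -0.47, 0.231] pointing down, gripper open.
Joint ranges: [-2.53, 2.53], [-0.77, 2.02], [0.04, 2.7], [-1, 4.14], [0.28, 2.66], [-3.11, 3.11]. Speed limits (rad/s): [2.57, 2.57, 3.14, 3.14, 3.14, 3.14].

## Interface

Orientations are given as a rotation vector (axis times angle).
In Python, from cell import arm gives the robot as it stands.
- The arm moves only by the tool move_arm, never from a script. Its argument "steps" is a list of rows, each a list of 3 entries, a list of its own where there are three numbers: the shift along the world's x, y, z in mm, then the turn, a rotation vector about the world's x, y, z in degrees, then the closure, from 0 (fully open) to 1 (shut). In form: [[[dx, dy, dz], [rx, ry, rz], hand], ...]. A call has 1 to 8 rows; each row is the pose to reach, as a shift and turn from the pose measured when the call began; what a row does not reach only later rows make up. A row lasts 1/10 s, in which the tool goes at most 50 mm and 8.59 degrees, less where a joint would pass 70% of its speed; a pose out of reach is approached as far as the arm can. A call with a gripper value outside its range is refused whole. The fingers move at their own pace and stop on an object; "grip_force" is the grip in N (left out, the last holds). Time passes only in rows, so rows that repeat a pose let the fingers close. It gives the time, the measured TCP pose, the force and the opening at its end, in the units of the state.
- arm.read_state(): the state, without advancing time (a new reading comes with each control period).
- arm.read_camera(name): name is "scene" or "side" or "wrist"; returns a dict with "img" (384x512x3 uint8, red, green, blue), "range_z" (384x512 float32, m along the optical axis (not along the pixel's ray), 0 where there is no reading), "camera_matrix" (3x3 intrinsics, pixels), "rvec" (rotation vector, rad) and "tvec" (3), from world to camera coordinates, as OpenCV has them. Camera axes: x right, y down, z forward; pixel columns grow to the right and rows downward; lengths in m; the calibration is good to about 2 mm. A picture is of the moment at which its call begins.
- arm.sign_off(): hands the job in, once; it reports no verdict.
The state is a dict: "t": time; "joint_positions": joint angles; "dq": joint speeds; "effort": joint torques, N m; "ee_pos": TCP position; "orientation": TCP orientation; "contact_force": force on the tool from outside, world axes, zero at the start; "torque": the same for the moment, N m; "gripper_width": finger opening in m.
Only numpy, scipy, OpenCV 4.12 (cv2) and the standard library are available. Lean on these libraries where they do the work, as an engineer would, in place of code of your own. Each camera call takes 0.05 s, during which the arm holds its last target.

## Task

Take the red-handled tamper from its bamboo block and use it for everything: push the dispenser's orange gate fully open by its tab so that the waiting tablet drops into the clear tube, push the whole column of tablets down until all three sit tight on the tube's bottom and press firmly on them for a moment, then push the gate fully shut again. Stand the tamper back in its block and let go; keep the fingers off the dispenser and its tablets, and leave the other things on the counter where they are.

Things in the scene. Friction and masses are not known exactly. Their poses are not given: they have to be found in the camera images.
- dispenser: Tablet dispenser, fixed (place and yaw differ each time). Origin on the counter on the tube's axis, z up. White round foot 96 mm across, 20 mm high; on it an upright clear tube, bore 36 mm, wall 4 mm, inner floor 20 mm and open mouth 155 mm above the counter. A white tray 49 mm wide runs out level along the dispenser's +x, from the tube to 116 mm from its axis; no part of it is higher than 132 mm.
- tube_mouth (a point): Centre of the tube's open mouth, on its axis, 155 mm above the counter; axes as the dispenser's.
- gate (a joint): Orange sliding gate that crosses the tube and lies in the tray: 0 = shut (its plate, top face 130 mm above the counter, closes the bore), 0.044 m = fully open (bore clear). It slides along the dispenser's +x to open, stays where it is left, and resists with about 2 N.
- gate_tab (a point): Centre of the gate's upright orange tab, 147.5 mm above the counter, moving with the gate: 67 mm from the tube's axis along the dispenser's +x when shut, 111 mm when open. The tab is 10 mm thick (along x), 34 mm wide, from 130 to 165 mm high. Shut, there are 40 mm between the tube's outer wall and the tab, and there the gate's flat plate lies 130 mm high.
- low_tablet (a joint): Lower of two yellow tablets that stick in the tube (each 32 mm across, 22 mm thick): how far it stands above its packed place, in m; 0 = resting on the tube's floor (underside 20 mm above the counter). It stays wherever it is left and resists sliding with about 4 N.
- mid_tablet (a joint): Upper of the two stuck tablets: height above its packed place, in m; 0 = on the packed lower one (underside 42 mm above the counter). At the start there is a gap between the two; pushed down it meets the lower one and takes it along. It resists with about 4 N of its own.
- loose_tablet: Waiting yellow tablet, a disc 32 mm across and 22 mm thick, 30 g, lying loose on the shut gate inside the tube's top (underside 130 mm above the counter). Origin: centre of its underside, z along its axis. With the gate open it falls onto the upper stuck tablet, or hangs askew until pushed; packed, its underside is 64 mm above the counter and its top 86 mm, below the gate.
- tamper: Wooden tamper, 170 mm long, about 120 g, standing upright in its block. Origin: centre of its foot's underside; z up along it. Foot 24 mm across and 14 mm high, then a shaft 16 mm across up to 110 mm, then a red square handle 24 x 24 mm from 110 to 170 mm (top end), its faces across the tamper's x and y.
- block: Bamboo tamper block, 90 x 90 mm and 50 mm high, fixed to the counter (its place differs each time). Origin on the counter under its centre.
- block_hole0 (a point): Centre of the block's round hole at its top face, 50 mm above the counter; the hole is 35 mm across and 40 mm deep, so the tamper's foot stands 10 mm above the counter. The tamper is free to stand anywhere in the hole.
- pot: White enamel pot with lid, 176 mm across (216 mm over its two handles, along its y), 147 mm high; origin under its centre. Leave alone.
- spoon_holder: Bamboo spoon holder, 84 mm across, 130 mm high, with three wooden spoons that reach 260 mm high and up to 45 mm from its axis; origin under its centre. Leave alone.
- oil_bottle: Green glass bottle, 56 mm across, 210 mm high; origin under its centre. It stands between the block and the dispenser. Leave alone.
- jar: Glass jar with a blue screw cap, 76 mm across, 125 mm high; origin under its centre. Leave alone.
- mug: Blue mug, 80 mm across, 92 mm high, handle at its +y; origin under its centre. Leave alone.
- salt_mill: Dark wooden salt mill, 54 mm across, 142 mm high; origin under its centre. Leave alone.
- ladle: Steel ladle lying on the counter near the robot, 300 mm long along its y, bowl (76 mm across, 30 mm high) at +y; origin on the counter, 140 mm from the handle's end. Leave alone.
Mind the look-alikes: they are no part of the job. Leave any green look-alike of the dispenser alone.

How it is judged:
On the way, in this order (a step that is already met when the one before it is completed fails the run):
1. the gate is open and the waiting tablet has dropped (value of joint gate above 0.038 m and z of loose_tablet in the frame of dispenser below 0.122 m and horizontal distance between loose_tablet and tube_mouth below 0.01 m), for 0.1 s.
2. all three tablets are packed on the tube's bottom and the tamper presses on them with more than 10 N (value of joint each of low_tablet, mid_tablet below 0.002 m and z of loose_tablet in the frame of dispenser below 0.0675 m and horizontal distance between loose_tablet and tube_mouth below 0.006 m and angle between loose_tablet's own z axis and vertical below 0.12 rad and contact force between tamper and loose_tablet above 10 N), for 0.1 s.
3. the gate is shut again (value of joint gate below 0.005 m), for 0.1 s.
At the end, for the whole second after the job is handed in: Stuck tablets within 2 mm of packed; loose one level (0.12 rad) on them, within 3.5 mm of its packed height and 6 mm of the tube axis; gate within 5 mm of shut; tamper in its block: foot within 10 mm of the hole axis and 6 mm of its bottom, within 0.25 rad of upright; all at rest (value of joint each of low_tablet, mid_tablet below 0.002 m and z of loose_tablet in the frame of dispenser below 0.0675 m and horizontal distance between loose_tablet and tube_mouth below 0.006 m and angle between loose_tablet's own z axis and vertical below 0.12 rad and value of joint gate below 0.005 m and horizontal distance between tamper and block_hole0 below 0.01 m and height (world z) of tamper below 0.016 m and angle between tamper's own z axis and vertical below 0.25 rad and linear speed of each of tamper, loose_tablet below 0.02 m/s); the robot touches nothing.
It fails at once if the fingers touch the dispenser or its tablets (contact force between the fingers and dispenser above 0.5 N or contact force between the fingers and loose_tablet above 0.5 N).
It fails at once if another thing on the counter is moved by more than 20 mm (distance of any of pot, spoon_holder, oil_bottle, jar, mug, salt_mill, ladle from where it was at the start of the episode above 0.02 m).
It fails at once if another thing on the counter is tipped by more than 0.2 rad (angle between any of pot, spoon_holder, oil_bottle, jar, mug, salt_mill, ladle's own z axis and vertical above 0.2 rad).
It also fails if it takes over 72 s, if anything falls off the work surface, if the arm or the gripper's body presses on something with over 40 N, if the wrist force passes 120 N, or if a joint passes its speed limit or range.

## Working session

There is one attempt and no reset: what is moved stays moved. The work goes in short steps, Python scripts to look and compute and a tool call to move; the robot and the scene stay as the last step left them, time stands still between calls to the robot, and variables do not carry over. Pictures are saved under pics/ and viewed, and the job is handed in when it is done.

Besides the shell and the picture viewer there is one more tool, called after "Emit:" as name([rows], argument=value, ...), one row to a line, values as JSON. move_arm: Moves the arm, as the interface text tells. Its arguments: {"type":"object","properties":{"steps":{"type":"array","items":{"type":"array"}},"grip_force":{"type":"number"}},"required":["steps"]}

```bash
mkdir -p pics; ls; cat > h.py <<'E'
import numpy as np, cv2
from cell import arm
def cam(n):
    c=arm.read_camera(n); return c
def pts(c):
    R,_=cv2.Rodrigues(np.array(c['rvec'],float)); t=np.array(c['tvec'],float).ravel(); K=np.array(c['camera_matrix'])
    z=c['range_z'].astype(float); v,u=np.mgrid[:z.shape[0],:z.shape[1]]
    P=np.stack([(u-K[0,2])/K[0,0]*z,(v-K[1,2])/K[1,1]*z,z],-1)
    W=(P-t)@R
    W[z==0]=np.nan
    return W
def save(c,n,s=1.5,crop=None):
    im=c['img'][:,:,::-1]
    if crop: im=im[crop[1]:crop[3],crop[0]:crop[2]]
    im=cv2.resize(im,None,fx=s,fy=s,interpolation=cv2.INTER_CUBIC); cv2.imwrite('pics/'+n,im)
def proj(c,p):
    return cv2.projectPoints(np.array(p,float).reshape(-1,3),np.array(c['rvec'],float),np.array(c['tvec'],float),np.array(c['camera_matrix'],float),None)[0].reshape(-1,2)
E
python3 - <<'E'
from h import *
for n in ['scene','side','wrist']:
    c=cam(n); save(c,n+'0.png'); np.savez('/tmp/'+n,**c)
    R,_=cv2.Rodrigues(np.array(c['rvec'],float)); print(n,(-R.T@np.array(c['tvec']).ravel()).round(3),R[2].round(2))
print(arm.read_state())
E
```

```text
pics
scene [1.264 0.477 0.784] [-0.71 -0.42 -0.57]
side [ 0.263 -1.051  0.937] [ 0.16  0.77 -0.61]
wrist [ 0.293 -0.442  0.373] [-0.23 -0.12 -0.97]
{'t': 0.15, 'joint_positions': array([-1.25599516e+00,  3.42547983e-01,  1.52476815e+00,  2.77267043e-05,
        1.27539801e+00, -1.46020433e-01]), 'dq': array([ 0.00032279, -0.00166275, -0.00231734, -0.00164328,  0.00024174,
        0.0004355 ]), 'effort': array([ 6.47146771e-04, -4.33906925e+01, -2.46146500e+01, -2.02200808e-04,
        5.75648461e-03,  2.22960824e-05]), 'ee_pos': array([ 0.23338783, -0.4699531 ,  0.23080351]), 'orientation': array([-3.05748147e+00, -7.17200945e-01,  1.06939901e-04]), 'contact_force': array([-0.08541406, -0.11423353,  0.634743  ]), 'torque': array([-0.03227964,  0.0022581 , -0.04608257]), 'gripper_width': 0.08530910646645633}
```

View pics/scene0.png

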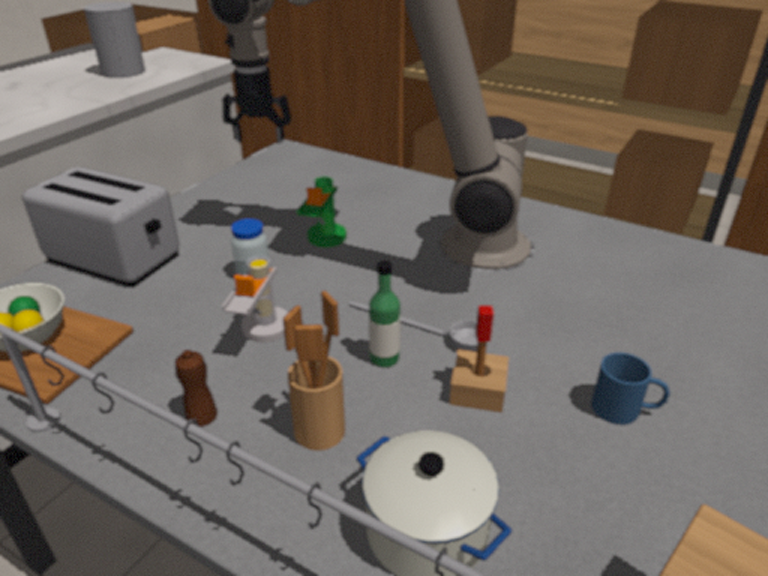

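View pics/side0.png

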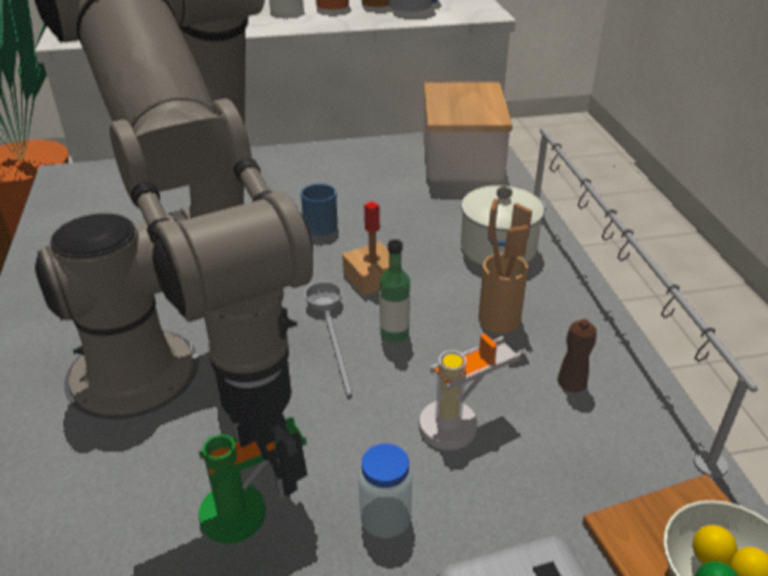

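View pics/wrist0.png

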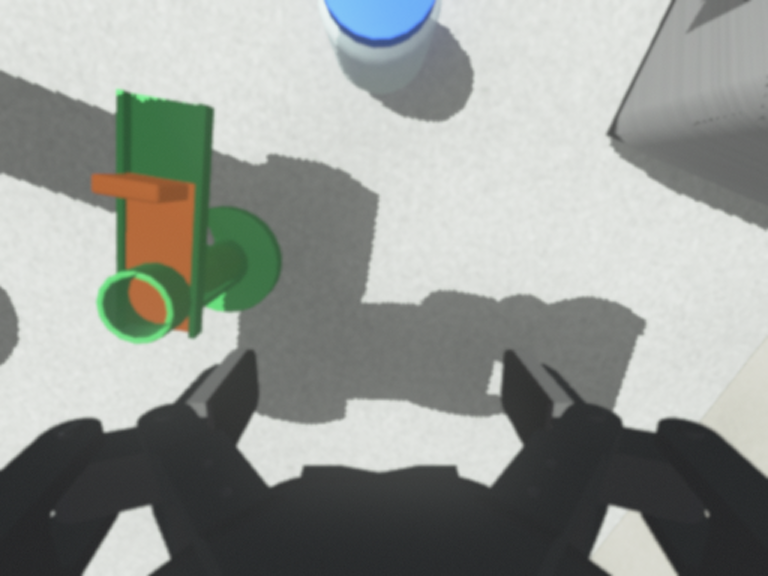

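The scene and side views show one white dispenser (scene ~(262,300), side ~(452,400)), which has a clear tube, a yellow tablet and an orange gate, so it is the target. The green one (scene ~(325,215), side ~(225,490)) is the look-alike. The tamper is at scene (484,325), standing in the block at (480,380). Next I measure.

```bash
python3 - <<'E'
from h import *
from scipy import ndimage
for n in ['scene','side']:
    c=dict(np.load('/tmp/'+n+'.npz')); W=pts(c); im=c['img'].astype(int); r,g,b=im[...,0],im[...,1],im[...,2]
    hsv=cv2.cvtColor(c['img'],cv2.COLOR_RGB2HSV); H,S,V=[hsv[...,i].astype(int) for i in range(3)]
    def rep(name,m,box):
        m=m.copy(); k=np.zeros_like(m); x0,y0,x1,y1=[int(v/1.5) for v in box]; k[y0:y1,x0:x1]=1; m&=k
        q=W[m]; q=q[~np.isnan(q[:,0])]
        if len(q)==0: print(n,name,'none');return q
        print(n,name,len(q),'med',np.median(q,0).round(4),'lo',np.percentile(q,3,axis=0).round(4),'hi',np.percentile(q,97,axis=0).round(4))
        return q
    red=(r>130)&(g<60)&(b<60); 
    org=(H>=5)&(H<=15)&(S>200)&(V>150)
    yel=(H>20)&(H<32)&(S>150)&(V>120)
    bx={'scene':dict(red=(460,290,510,350),org=(225,265,280,300),yel=(240,250,280,280),block=(445,345,512,412),bot=(365,260,405,370)),
        'side':dict(red=(355,195,390,240),org=(430,330,510,390),yel=(435,345,470,372),block=(340,240,392,295),bot=(378,235,412,345))}[n]
    rep('red',red,bx['red']);q=rep('org',org,bx['org']); 
    t=q[q[:,2]>.136]; print(' tab',len(t),t.mean(0).round(4)); u,s,vt=np.linalg.svd(t-t.mean(0),full_matrices=False); print(vt.round(2),(s/np.sqrt(len(t))).round(4))
    rep('yel',yel,bx['yel'])
    q=rep('block',(W[...,2]>.047)&(W[...,2]<.053),bx['block'])
    if len(q): print(' rect',cv2.minAreaRect(q[:,:2].astype(np.float32)*1000))
    # cap plan etc
    rep('bottle',(W[...,2]>.19),bx['bot'])
c=dict(np.load('/tmp/scene.npz'));save(c,'crop_disp.png',6,(140,165,200,235));save(c,'crop_tamp.png',6,(290,195,350,280))
c=dict(np.load('/tmp/side.npz'));save(c,'crop_disp_s.png',6,(270,215,355,305))
E
```

```text
scene red 50 med [0.4786 0.1924 0.1786] lo [0.4675 0.1825 0.175 ] hi [0.4876 0.2019 0.1809]
scene org 37 med [ 0.5822 -0.2162  0.1594] lo [ 0.5419 -0.2305  0.1275] hi [ 0.5941 -0.2052  0.1659]
 tab 25 [ 0.5861 -0.2163  0.1598]
[[ 0.39 -0.81  0.43]
 [-0.05 -0.49 -0.87]
 [-0.92 -0.31  0.23]] [0.0107 0.0062 0.0025]
scene yel 32 med [ 0.5209 -0.2438  0.151 ] lo [ 0.5111 -0.2543  0.1491] hi [ 0.5303 -0.2346  0.1531]
scene block 687 med [0.4802 0.1974 0.0494] lo [0.4275 0.1471 0.0473] hi [0.5213 0.2391 0.052 ]
 rect ((474.0519104003906, 192.65219116210938), (94.94734954833984, 89.74152374267578), 18.3582706451416)
scene bottle 94 med [0.4901 0.0099 0.2073] lo [ 0.4766 -0.0035  0.193 ] hi [0.4975 0.0189 0.2108]
side red 26 med [0.4741 0.1863 0.1792] lo [0.4642 0.1751 0.175 ] hi [0.4852 0.1919 0.1824]
side org 162 med [ 0.5678 -0.2327  0.1303] lo [ 0.5468 -0.2501  0.1269] hi [ 0.5891 -0.2133  0.1669]
 tab 36 [ 0.585  -0.2258  0.1646]
[[ 0.31 -0.95  0.01]
 [ 0.91  0.3  -0.28]
 [-0.26 -0.1  -0.96]] [0.0086 0.0029 0.0019]
side yel 96 med [ 0.5229 -0.2456  0.1515] lo [ 0.5093 -0.26    0.1484] hi [ 0.5369 -0.2326  0.1549]
side block 344 med [0.4624 0.1854 0.0497] lo [0.4254 0.1403 0.0473] hi [0.5056 0.2341 0.0524]
 rect ((472.8410949707031, 189.73895263671875), (91.74446105957031, 97.00653839111328), 17.93468475341797)
side bottle 93 med [ 0.4826 -0.0034  0.2076] lo [ 0.4721 -0.009   0.1913] hi [0.4948 0.0145 0.2117]
```

View pics/crop_disp_s.png

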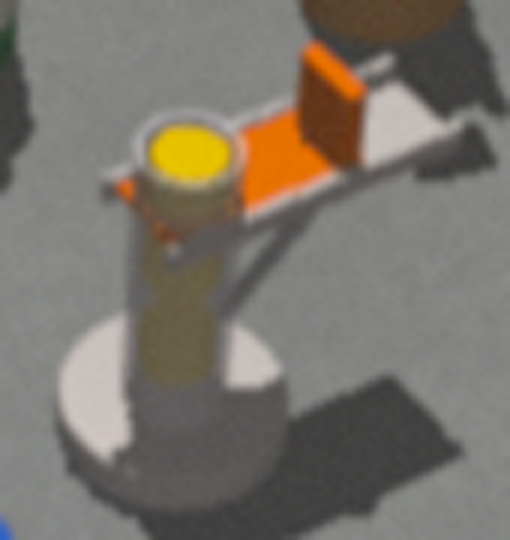

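View pics/crop_tamp.png

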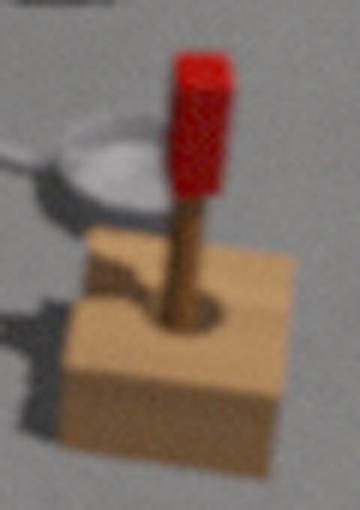

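Emit:
move_arm([
  [[0,0,50],[0,0,0],0],
  [[0,0,100],[0,0,0],0],
  [[15,40,150],[0,0,0],0],
  [[30,80,180],[0,0,0],0],
  [[45,130,190],[0,0,0],0],
  [[60,180,190],[0,0,0],0],
  [[75,230,190],[0,0,0],0],
  [[90,280,190],[0,0,0],0],
])

```text
t: 0.95
ee_pos: [0.3162, -0.2121, 0.4207]
orientation: [-3.058, -0.716, -0.0]
contact_force: [1.4, -0.3, 1.1]
gripper_width: 0.0856
```

```bash
python3 - <<'E'
from h import *
for n in ['scene','side']:
    c=dict(np.load('/tmp/'+n+'.npz')); W=pts(c)
    for name,box,zr in dict(scene=[('spoons',(280,290,345,360),(.2,.27)),('holder',(285,350,348,445),(.11,.14)),('mill',(172,345,220,425),(.1,.15)),('jar',(225,215,275,285),(.1,.13)),('pot',(350,425,520,576),(.06,.12))],
      side=[('spoons',(480,195,535,260),(.2,.27)),('holder',(475,250,530,335),(.11,.14)),('mill',(555,315,600,395),(.1,.15)),('jar',(355,440,415,540),(.1,.13)),('pot',(455,180,550,270),(.06,.12))])[n]:
        x0,y0,x1,y1=[int(v/1.5) for v in box]; q=W[y0:y1,x0:x1].reshape(-1,3); q=q[(q[:,2]>zr[0])&(q[:,2]<zr[1])]
        if len(q): print(n,name,len(q),q.min(0).round(3),q.max(0).round(3))
s=arm.read_state();print(s['ee_pos'],s['joint_positions'])
E
```

```text
scene spoons 800 [ 0.656 -0.028  0.2  ] [0.735 0.045 0.26 ]
scene holder 581 [ 0.652 -0.032  0.11 ] [0.737 0.052 0.14 ]
scene mill 364 [ 0.748 -0.203  0.1  ] [ 0.794 -0.157  0.141]
scene jar 357 [ 0.353 -0.426  0.1  ] [ 0.555 -0.212  0.13 ]
scene pot 3644 [0.681 0.131 0.06 ] [0.854 0.362 0.12 ]
side spoons 476 [ 0.653 -0.035  0.2  ] [0.733 0.043 0.262]
side holder 401 [ 0.652 -0.039  0.11 ] [0.734 0.051 0.14 ]
side mill 319 [ 0.742 -0.21   0.101] [ 0.787 -0.162  0.144]
side jar 907 [ 0.353 -0.431  0.1  ] [ 0.423 -0.359  0.13 ]
side pot 976 [0.666 0.003 0.06 ] [0.914 0.397 0.12 ]
[ 0.31616596 -0.21209524  0.42070509] [-7.93530284e-01 -1.83717243e-02  1.45370567e+00  7.22120149e-04
  1.70682228e+00  3.17314817e-01]
```

Emit:
move_arm([
  [[10,50,0],[0,0,0],0],
  [[20,100,0],[0,0,0],0],
  [[30,150,0],[0,0,0],0],
  [[40,200,-5],[0,0,0],0],
  [[55,250,-10],[0,0,0],0],
  [[70,300,-15],[0,0,0],0],
  [[85,350,-20],[0,0,0],0],
  [[85,365,-20],[0,0,0],0],
])

```text
t: 1.75
ee_pos: [0.4012, 0.156, 0.3996]
orientation: [-3.056, -0.72, 0.002]
contact_force: [0.1, -0.6, -0.3]
gripper_width: 0.0858
```

```bash
python3 - <<'E'
from h import *
c=cam('wrist'); save(c,'w1.png'); np.savez('/tmp/w1',**c)
W=pts(c); hsv=cv2.cvtColor(c['img'],cv2.COLOR_RGB2HSV)
im=c['img'].astype(int); red=(im[...,0]>110)&(im[...,1]<70)&(im[...,2]<70)
q=W[red]; print(len(q),np.nanmin(q,0),np.nanmax(q,0))
q=q[q[:,2]>.176]; print(len(q),cv2.minAreaRect(q[:,:2].astype(np.float32)*1000), q[:,2].mean())
b=W.reshape(-1,3); m=(b[:,2]>.045)&(b[:,2]<.055)&(abs(b[:,0]-.47)<.075)&(abs(b[:,1]-.19)<.075); q=b[m]
print(len(q),cv2.minAreaRect(q[:,:2].astype(np.float32)*1000), np.percentile(q,[1,99],axis=0))
print(arm.read_state()['ee_pos'])
E
```

```text
3 [0.41905171 0.09451827 0.46897615] [0.41947753 0.09578488 0.47318211]
3 ((419.3017883300781, 95.14543151855469), (1.3240177631378174, 0.0784224197268486), 71.23992919921875) 0.47074719164357615
2352 ((472.18145751953125, 191.32025146484375), (90.29602813720703, 90.1080322265625), 18.807893753051758) [[0.42175188 0.14083694 0.04794761]
 [0.52279988 0.24216103 0.0522253 ]]
[0.40122847 0.15820985 0.39937829]
```

View pics/w1.png

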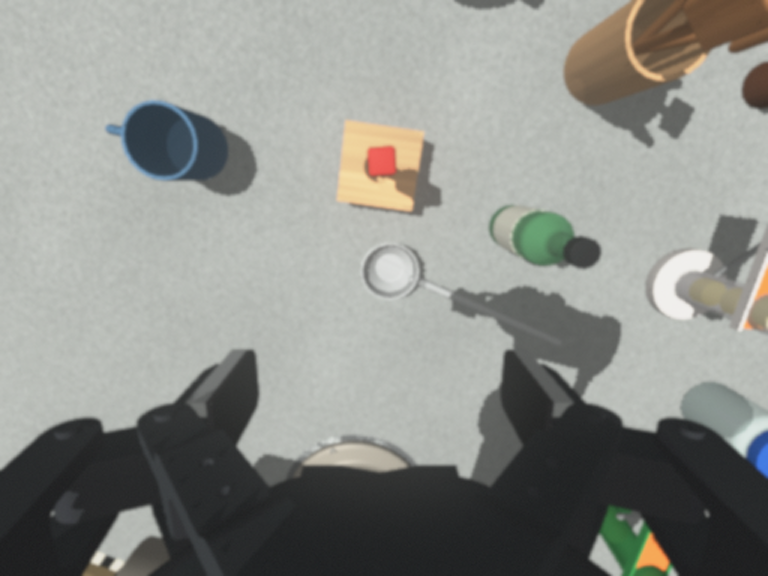

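```bash
python3 - <<'E'
from h import *
c=dict(np.load('/tmp/w1.npz'));W=pts(c); hsv=cv2.cvtColor(c['img'],cv2.COLOR_RGB2HSV)
save(c,'w1crop.png',8,(215,70,295,150))
sub=np.zeros(W.shape[:2],bool); sub[90:130,230:285]=1
q=W[sub&(W[...,2]>.16)]; print(len(q),cv2.minAreaRect(q[:,:2].astype(np.float32)*1000), q[:,:3].mean(0),q.max(0)-q.min(0))
# hole
s=W[70:150,215:295]; 
R=cv2.Rodrigues(arm.read_state()['orientation'])[0]; print(R.round(3), np.degrees(np.arctan2(R[1,0],R[0,0])))
E
```

```text
356 ((474.47760009765625, 189.73873901367188), (24.349924087524414, 23.427133560180664), 28.21050262451172) [0.47427115 0.18963475 0.17966239] [0.02945318 0.02953324 0.01649968]
[[ 0.894  0.448 -0.002]
 [ 0.448 -0.894  0.003]
 [-0.001 -0.004 -1.   ]] 26.5928727352579
```

View pics/w1crop.png

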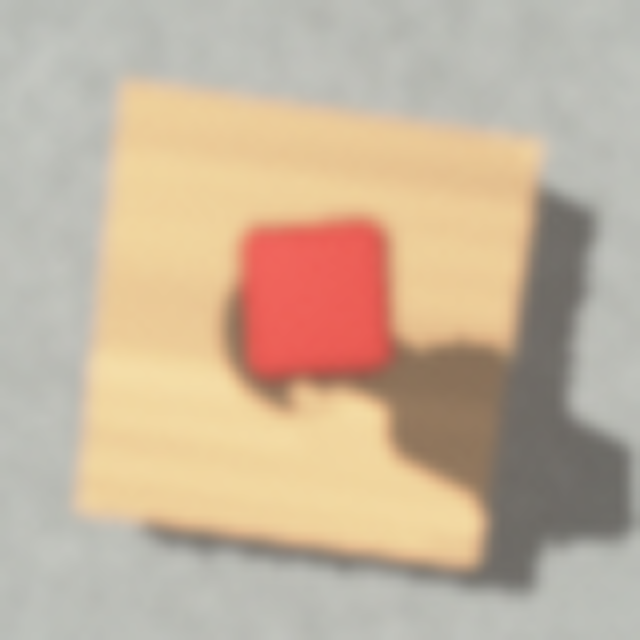

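Emit:
move_arm([
  [[40,17,-10],[0,0,2],0],
  [[73,32,-50],[0,0,2],0],
  [[73,32,-100],[0,0,2],0],
  [[73,32,-140],[0,0,2],0],
  [[73,32,-170],[0,0,2],0],
  [[73,32,-170],[0,0,2],0],
  [[73,32,-170],[0,0,2],0],
])

```text
t: 2.5
ee_pos: [0.4746, 0.1902, 0.2301]
orientation: [-3.041, -0.775, 0.002]
contact_force: [0.2, 0.1, 0.3]
gripper_width: 0.0856
```

```bash
python3 - <<'E'
from h import *
s=arm.read_state(); print(s['ee_pos'],s['dq'].round(3)); R=cv2.Rodrigues(s['orientation'])[0]; print(R.round(4), np.degrees(np.arctan2(R[1,0],R[0,0])))
c=cam('wrist'); save(c,'w2.png'); W=pts(c)
sub=(W[...,2]>.16)&(W[...,2]<.19)&(abs(W[...,0]-.474)<.03)&(abs(W[...,1]-.19)<.03)
q=W[sub]; print(len(q),cv2.minAreaRect(q[:,:2].astype(np.float32)*1000))
E
```

```text
[0.47455265 0.19015515 0.23012245] [-0.001 -0.029 -0.04   0.     0.001 -0.001]
[[ 8.781e-01  4.785e-01 -2.200e-03]
 [ 4.785e-01 -8.781e-01  3.100e-03]
 [-5.000e-04 -3.800e-03 -1.000e+00]] 28.587773892769928
1082 ((474.7505187988281, 189.5344696044922), (24.882165908813477, 24.12017250061035), 31.993234634399414)
```

View pics/w2.png

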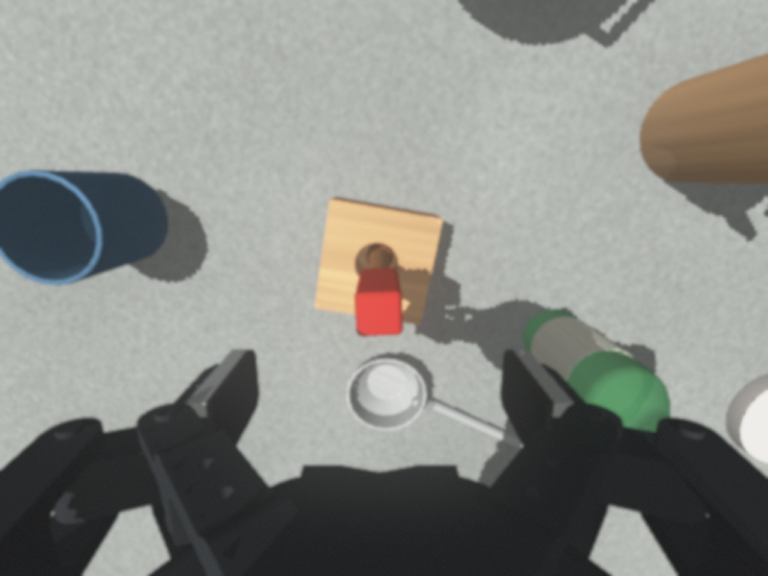

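Handle at (379,300) is centred between the jaws. Descending and gripping.

Emit:
move_arm([
  [[0,-1,-45],[0,0,1.5],0],
  [[0,-1,-80],[0,0,1.5],0],
  [[0,-1,-104],[0,0,1.5],0],
  [[0,-1,-104],[0,0,1.5],0],
  [[0,-1,-104],[0,0,1.5],0.5],
  [[0,-1,-104],[0,0,1.5],1],
  [[0,-1,-104],[0,0,1.5],1],
  [[0,-1,-104],[0,0,1.5],1],
], grip_force=100)

```text
t: 3.35
ee_pos: [0.4758, 0.1895, 0.1284]
orientation: [-3.031, -0.815, -0.006]
contact_force: [-0.0, 0.2, -0.6]
gripper_width: 0.0284
```

Emit:
move_arm([
  [[0,0,0],[0,0,0],1],
  [[0,0,0],[0,0,0],1],
  [[0,0,0],[0,0,0],1],
  [[0,0,0],[0,0,0],1],
  [[0,0,0],[0,0,0],1],
  [[0,0,5],[0,0,0],1],
  [[0,0,10],[0,0,0],1],
  [[0,0,10],[0,0,0],1],
])

```text
t: 4.15
ee_pos: [0.4763, 0.1896, 0.1392]
orientation: [-3.031, -0.815, -0.008]
contact_force: [-1.1, -0.4, -1.4]
gripper_width: 0.023
```

```bash
python3 - <<'E'
from h import *
s=arm.read_state(); print(s)
c=cam('side'); save(c,'s3.png',4,(210,120,290,220))
c=cam('scene'); save(c,'c3.png',4,(280,170,360,280))
E
```

```text
{'t': 4.15, 'joint_positions': array([0.22710099, 0.41219281, 1.69530736, 0.00420008, 1.02939095,
       1.2705399 ]), 'dq': array([-0.00035786,  0.00767003,  0.01209363,  0.00269321, -0.01510688,
       -0.00080397]), 'effort': array([ 2.20249349e-02, -4.41135120e+01, -2.15040869e+01,  1.44705578e-02,
        1.40490043e-01,  6.18218510e-04]), 'ee_pos': array([0.47625392, 0.18962788, 0.13915467]), 'orientation': array([-3.03057156, -0.81464257, -0.00757897]), 'contact_force': array([-1.13400609, -0.37399875, -1.44166982]), 'torque': array([0.01023778, 0.00719409, 0.01447656]), 'gripper_width': 0.022975612816261853}
```

View pics/c3.png

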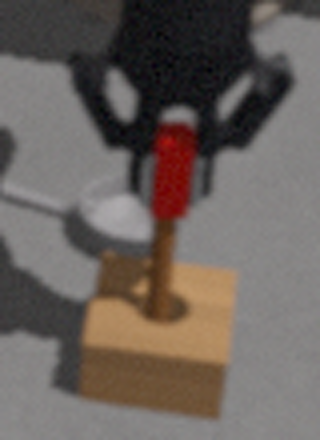

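Emit:
move_arm([
  [[0,0,20],[0,0,0],1],
  [[0,0,60],[0,0,0],1],
  [[0,0,110],[0,0,0],1],
  [[0,0,160],[0,0,0],1],
  [[0,0,210],[0,0,0],1],
  [[0,0,230],[0,0,0],1],
  [[0,0,230],[0,0,0],1],
  [[0,0,230],[0,0,0],1],
])

```text
t: 5.05
ee_pos: [0.4755, 0.1894, 0.3673]
orientation: [-3.031, -0.815, -0.004]
contact_force: [-0.3, 0.6, -2.0]
gripper_width: 0.0232
```

```bash
python3 - <<'E'
from h import *
s=arm.read_state(); print(s['ee_pos'],s['contact_force'],s['gripper_width']); R=cv2.Rodrigues(s['orientation'])[0]; print(R[:,2])
for n in ['side','scene']:
    c=cam(n); np.savez('/tmp/l_'+n,**c); e=s['ee_pos']; uv=proj(c,[e, e+[0,0,-.118]]); print(n,uv)
    u,v=uv.mean(0).astype(int); save(c,'l_'+n+'.png',5,(max(u-50,0),max(v-60,0),u+50,v+60)); print(max(u-50,0),max(v-60,0))
    W=pts(c); m=np.linalg.norm(W[...,:2]-e[:2],axis=-1)<.03; m&=(W[...,2]<e[2]+.0)&(W[...,2]>.15)
    q=W[m]; print(len(q),q[:,2].min(),np.sort(q[:,2])[:6])
    for a in range(0,12):
        z0=e[2]-.125+a*.01; k=q[(q[:,2]>z0)&(q[:,2]<z0+.01)]
        if len(k): print(' z%.3f'%z0,len(k),k.mean(0).round(4),(k.max(0)-k.min(0)).round(4))
E
```

```text
[0.47553023 0.18942538 0.36734031] [-0.26517353  0.58511549 -2.03249455] 0.023153651375366815
[ 0.00127701  0.00396362 -0.99999133]
side [[246.4540507   75.59343047]
 [247.11196124 114.38199142]]
196 34
240 0.24818403606261316 [0.24818404 0.248578   0.24889795 0.24925315 0.25027592 0.25032978]
 z0.242 10 [0.4733 0.1822 0.2502] [0.0186 0.011  0.0039]
 z0.252 28 [0.4748 0.1818 0.2577] [0.0233 0.0183 0.0094]
 z0.262 24 [0.4743 0.1829 0.2658] [0.0178 0.0165 0.0089]
 z0.272 17 [0.4738 0.1819 0.2781] [0.0114 0.0103 0.0094]
 z0.282 16 [0.475  0.183  0.2878] [0.0122 0.0094 0.0089]
 z0.292 16 [0.4745 0.1822 0.2977] [0.0111 0.0115 0.0087]
 z0.302 16 [0.4744 0.1827 0.3078] [0.0125 0.0162 0.0096]
 z0.312 18 [0.4742 0.1834 0.3171] [0.0134 0.0157 0.008 ]
 z0.322 22 [0.4742 0.1814 0.3277] [0.0139 0.0114 0.01  ]
 z0.332 18 [0.4736 0.1834 0.3371] [0.0146 0.0094 0.0077]
 z0.342 23 [0.4742 0.1825 0.3471] [0.0134 0.0128 0.0091]
 z0.352 17 [0.4736 0.1813 0.3581] [0.0227 0.017  0.0093]
scene [[330.34065264 134.98684548]
 [325.28292543 181.10081249]]
277 98
377 0.2472772554623133 [0.24727726 0.24790068 0.24917165 0.24998302 0.25012369 0.25054962]
 z0.242 15 [0.4834 0.1912 0.2506] [0.012  0.0196 0.0048]
 z0.252 50 [0.4812 0.1929 0.2582] [0.0217 0.0221 0.0099]
 z0.262 29 [0.48   0.1903 0.2669] [0.0097 0.0172 0.01  ]
 z0.272 26 [0.4807 0.1925 0.2774] [0.0116 0.0123 0.0094]
 z0.282 27 [0.4809 0.1918 0.2873] [0.0113 0.0131 0.0094]
 z0.292 30 [0.48   0.191  0.2974] [0.0119 0.0158 0.0085]
 z0.302 26 [0.4808 0.1922 0.3076] [0.0115 0.0129 0.0085]
 z0.312 27 [0.4806 0.1916 0.3172] [0.0101 0.0143 0.0099]
 z0.322 34 [0.4803 0.1908 0.3274] [0.012  0.0149 0.0095]
 z0.332 28 [0.4806 0.1915 0.3378] [0.008  0.0135 0.0096]
 z0.342 31 [0.48   0.1912 0.3475] [0.0137 0.0145 0.0097]
 z0.352 30 [0.4829 0.1928 0.3583] [0.0135 0.0208 0.0095]
```

View pics/l_scene.png

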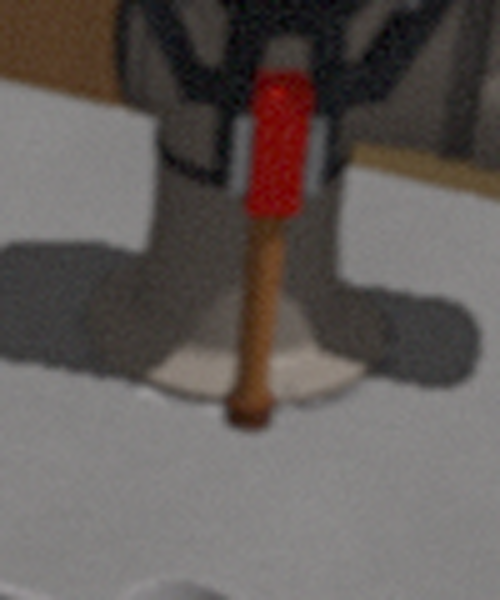

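View pics/l_side.png

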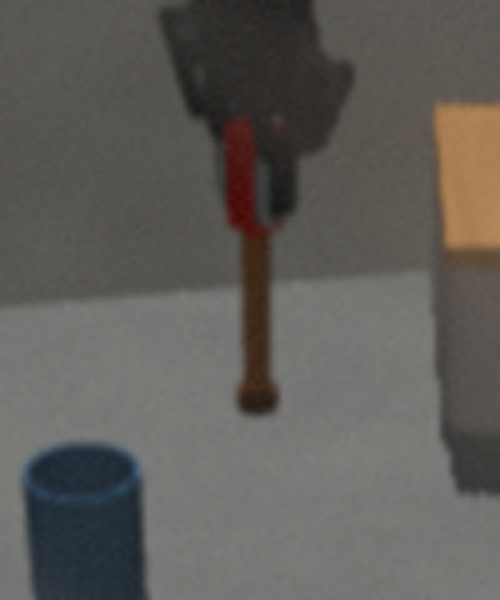

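Emit:
move_arm([
  [[-5,-20,15],[0,0,0],1],
  [[-10,-65,15],[0,0,0],1],
  [[-15,-110,15],[0,0,0],1],
  [[-20,-160,15],[0,0,0],1],
  [[-25,-210,15],[0,0,0],1],
  [[-30,-260,15],[0,0,0],1],
  [[-35,-310,15],[0,0,0],1],
  [[-35,-360,15],[0,0,0],1],
])

```text
t: 5.95
ee_pos: [0.439, -0.1713, 0.3798]
orientation: [-3.028, -0.814, 0.004]
contact_force: [0.7, 0.1, -1.4]
gripper_width: 0.0229
```

Emit:
move_arm([
  [[0,-40,0],[0,0,0],1],
  [[0,-75,0],[0,0,0],1],
  [[0,-100,0],[0,0,0],1],
  [[0,-115,0],[0,0,0],1],
  [[0,-115,0],[0,0,0],1],
  [[0,-115,0],[0,0,0],1],
])

```text
t: 6.55
ee_pos: [0.439, -0.2855, 0.3791]
orientation: [-3.027, -0.813, 0.005]
contact_force: [0.1, -0.3, -0.4]
gripper_width: 0.023
```

```bash
python3 - <<'E'
from h import *
s=arm.read_state(); print(s['ee_pos'])
c=cam('wrist'); save(c,'w4.png'); np.savez('/tmp/w4',**c); W=pts(c)
hsv=cv2.cvtColor(c['img'],cv2.COLOR_RGB2HSV); H,S,V=[hsv[...,i].astype(int) for i in range(3)]
near=(np.linalg.norm(W[...,:2]-[.55,-.235],axis=-1)<.12)
org=(H>=4)&(H<=16)&(S>150)&(V>120)&near; yel=(H>19)&(H<33)&(S>120)&near&(W[...,2]>.14)&(np.linalg.norm(W[...,:2]-[.5225,-.245],axis=-1)<.03)
t=W[org&(W[...,2]>.16)]; print('tabtop',len(t),t.mean(0),cv2.minAreaRect(t[:,:2].astype(np.float32)*1000))
t=W[yel];print('yel',len(t),t.mean(0),cv2.minEnclosingCircle(t[:,:2].astype(np.float32)*1000))
o=W[org&(W[...,2]<.135)&(W[...,2]>.125)];print('plate',len(o),cv2.minAreaRect(o[:,:2].astype(np.float32)*1000))
r=W[near&(W[...,2]>.1505)&(np.linalg.norm(W[...,:2]-[.5225,-.245],axis=-1)<.03)&~yel];print('rim',len(r),cv2.minEnclosingCircle(r[:,:2].astype(np.float32)*1000),r[:,2].mean())
E
```

```text
[ 0.43895086 -0.28553843  0.37905763]
tabtop 0 [nan nan nan] ((0.0, 0.0), (0.0, 0.0), 0.0)
yel 36 [ 0.51470791 -0.25310189  0.15107281] ((519.6485595703125, -247.48681640625), 14.83043384552002)
plate 0 ((0.0, 0.0), (0.0, 0.0), 0.0)
rim 763 ((521.927734375, -245.41229248046875), 21.79149055480957) 0.15327370487546332<stdin>:7: RuntimeWarning: Mean of empty slice.
  ret = um.true_divide(
```

View pics/w4.png

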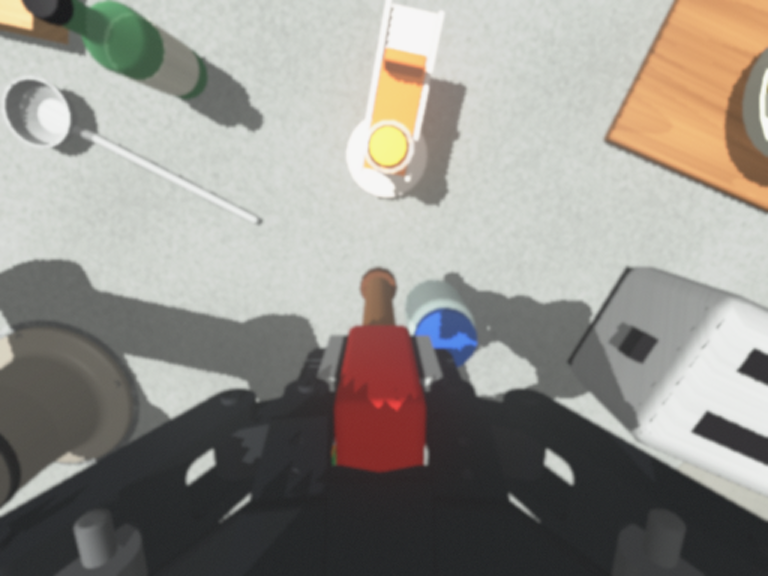

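The white dispenser: yellow tablet at (388,146), tab at (405,62), bright tamper foot at (378,285). Getting the yaw from the tab and tray.

```bash
python3 - <<'E'
from h import *
c=dict(np.load('/tmp/w4.npz')); W=pts(c)
B=np.zeros(W.shape[:2],bool); B[0:100,235:305]=1
t=W[B&(W[...,2]>.150)&(W[...,0]>.555)]; print(len(t),t.mean(0)); k=t[t[:,2]>.1625]; print('top',len(k),k.mean(0),cv2.minAreaRect(k[:,:2].astype(np.float32)*1000))
d=W[B&(W[...,2]>.124)&(W[...,2]<.134)&(W[...,0]>.53)]; print('tray',len(d),cv2.minAreaRect(d[:,:2].astype(np.float32)*1000))
o=np.array([.522,-.2453]); v=k[:,:2].mean(0)-o; print(np.linalg.norm(v),np.degrees(np.arctan2(v[1],v[0])))
E
```

```text
340 [ 0.58434172 -0.22364003  0.16297127]
top 260 [ 0.58535292 -0.22338774  0.1648459 ] ((585.5853271484375, -223.22389221191406), (10.129083633422852, 33.79375076293945), 18.795135498046875)
tray 2110 ((578.2955932617188, -225.681884765625), (111.86843872070312, 49.04083251953125), 19.148651123046875)
0.06703536128104404 19.079281195942286
```

Emit:
move_arm([
  [[40,18,0],[0,0,0],1],
  [[80,35,0],[0,0,0],1],
  [[110,48,0],[0,0,0],1],
  [[123,54,0],[0,0,0],1],
  [[123,54,-20],[0,0,0],1],
  [[123,54,-50],[0,0,0],1],
  [[123,54,-70],[0,0,0],1],
  [[123,54,-70],[0,0,0],1],
])

```text
t: 7.4
ee_pos: [0.5611, -0.2289, 0.3067]
orientation: [-3.022, -0.817, 0.011]
contact_force: [-0.7, 0.2, -0.5]
gripper_width: 0.023
```

```bash
cat > f.py <<'E'
from h import *
s=arm.read_state(); e=s['ee_pos']; R=cv2.Rodrigues(s['orientation'])[0]
o=np.array([.522,-.2453]); u=np.array([np.cos(np.radians(19)),np.sin(np.radians(19))]); n=np.array([-u[1],u[0]])
print('t',s['t'],'ee',e.round(4),'zax',R[:,2].round(4),'F',s['contact_force'].round(2),'w',s['gripper_width'])
print('s,l mm',((e[:2]-o)@u*1000).round(1),((e[:2]-o)@n*1000).round(1),'foot z',(e[2]-.118).round(4))
E
python3 f.py; python3 - <<'E'
from h import *
c=cam('wrist'); save(c,'w5.png'); c=cam('side'); save(c,'s5.png',4,(255,150,400,300)); c=cam('scene'); save(c,'c5.png',5,(130,110,230,230))
E
```

```text
t 7.4 ee [ 0.5611 -0.2289  0.3067] zax [-0.0095  0.0092 -0.9999] F [-0.7   0.15 -0.49] w 0.023048406982743172
s,l mm 42.3 2.8 foot z 0.1887
```

View pics/s5.png

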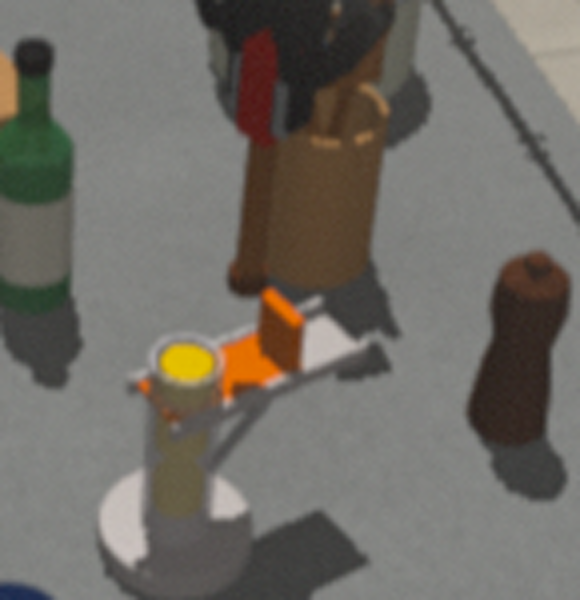

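View pics/c5.png

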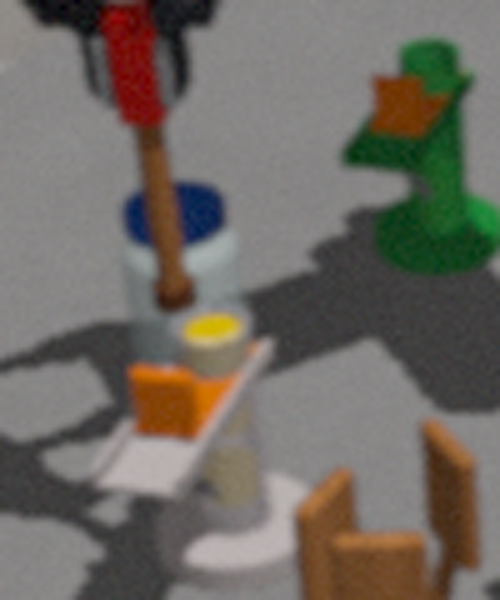

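View pics/w5.png

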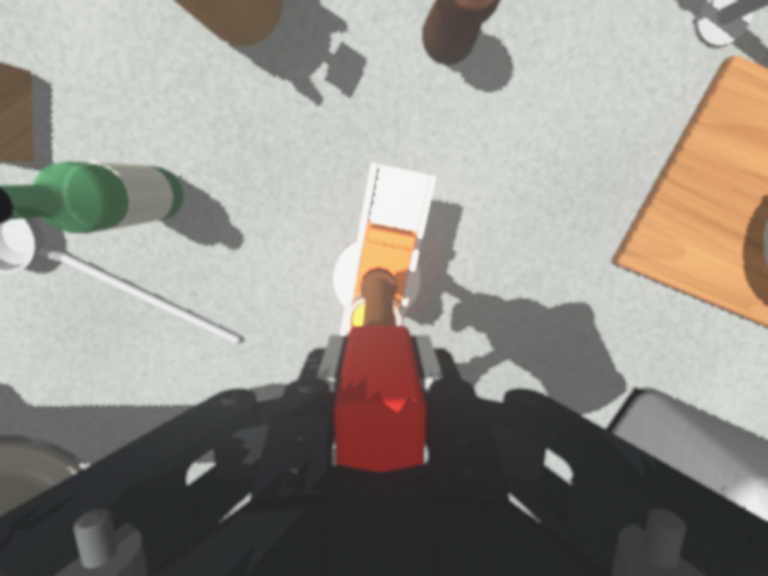

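Emit:
move_arm([
  [[1,-2,-15],[-0.5,-0.5,0],1],
  [[1,-2,-30],[-0.5,-0.5,0],1],
  [[1,-2,-38],[-0.5,-0.5,0],1],
  [[1,-2,-38],[-0.5,-0.5,0],1],
  [[1,-2,-38],[-0.5,-0.5,0],1],
])

```text
t: 8.05
ee_pos: [0.564, -0.2327, 0.2744]
orientation: [3.027, 0.817, 0.01]
contact_force: [0.4, -0.2, -0.4]
gripper_width: 0.0232
```

```bash
python3 f.py; python3 - <<'E'
from h import *
s=arm.read_state(); e=s['ee_pos']
for n in ['side','scene','wrist']:
    c=cam(n); W=pts(c); m=np.linalg.norm(W[...,:2]-e[:2],axis=-1)<.022; q=W[m&(W[...,2]>.145)&(W[...,2]<.25)]
    print(n,len(q))
    for z0 in (.145,.15,.155,.16,.17,.18,.2,.215):
        k=q[(q[:,2]>z0)&(q[:,2]<z0+.005)]
        if len(k)>2: print(' z%.3f'%z0,len(k),((k.mean(0)[:2]-e[:2])*1000).round(1),((k.max(0)-k.min(0))*1000).round(1))
    if n=='wrist': save(c,'w6.png',4,(200,120,320,230))
    if n=='scene': save(c,'c6.png',5,(130,110,230,230))
E
```

```text
t 8.05 ee [ 0.564  -0.2327  0.2744] zax [ 0.008  -0.0046 -1.    ] F [ 0.39 -0.23 -0.41] w 0.02319378293828391
s,l mm 43.8 -1.8 foot z 0.1564
side 286
 z0.145 4 [19.7  2.8] [ 2.5 14.9  3.3]
 z0.150 9 [12.1  1.1] [42.3 20.5  4.2]
 z0.155 16 [ 8.4 -4.8] [32.  20.   4.2]
 z0.160 25 [ 3.2 -4.1] [32.4 29.9  4.7]
 z0.170 19 [-2.7 -7.1] [18.7 18.7  4.6]
 z0.180 9 [ 0.3 -7.8] [13.5  7.6  4. ]
 z0.200 13 [-2.  -7.6] [12.7  6.8  4.6]
 z0.215 16 [-3.5 -7.2] [12.3 14.1  4.4]
scene 217
 z0.155 11 [5.3 5.5] [17.5 15.4  3.9]
 z0.160 15 [6.3 4.8] [24.4 17.1  4.3]
 z0.170 11 [4.2 4.9] [12.1 13.4  4.5]
 z0.180 9 [4.5 3.3] [13.6 12.8  4.2]
 z0.200 11 [4.8 3.9] [11.7 12.8  4.3]
 z0.215 8 [4.1 5.9] [10.1  8.1  4.3]
wrist 792
 z0.155 8 [7.8 5.7] [10.6 10.9  2. ]
 z0.160 57 [13.9  4.9] [24.8 25.4  4.9]
 z0.170 91 [4.7 1.3] [20.2 22.7  4.7]
 z0.180 22 [5.6 1.8] [ 8.1 13.2  4.7]
 z0.200 30 [5.3 2.1] [ 9.1 13.5  4.9]
 z0.215 36 [5.4 1.7] [10.2 14.   4.6]
```

View pics/w6.png

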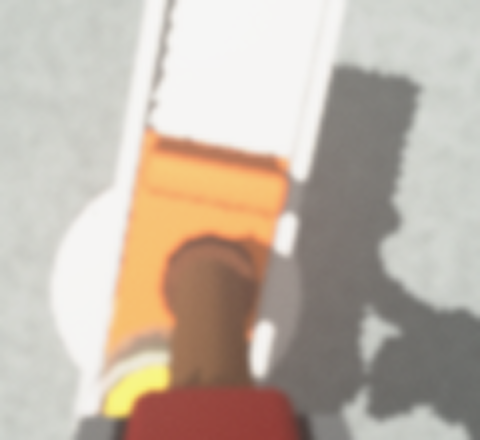

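View pics/c6.png

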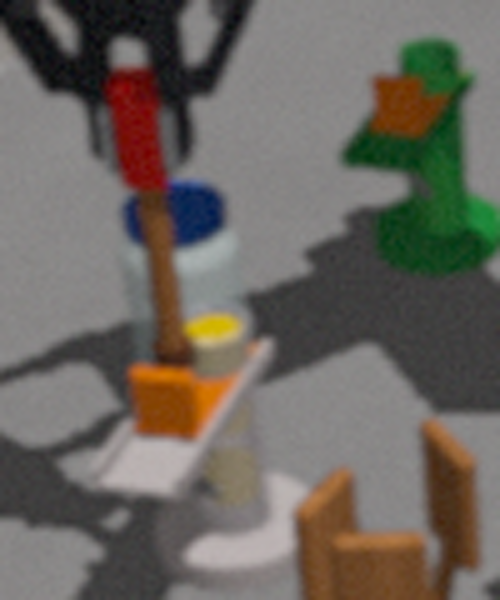

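Emit:
move_arm([
  [[-1,1,-7],[0,0.2,0],1],
  [[-1,1,-14],[0,0.2,0],1],
  [[-1,1,-20],[0,0.2,0],1],
  [[-1,1,-20],[0,0.2,0],1],
  [[-1,1,-20],[0,0.2,0],1],
  [[-1,1,-20],[0,0.2,0],1],
])

```text
t: 8.8
ee_pos: [0.5631, -0.2318, 0.2545]
orientation: [3.027, 0.817, 0.006]
contact_force: [-1.0, -0.3, -0.8]
gripper_width: 0.0229
```

```bash
python3 f.py; python3 - <<'E'
from h import *
c=cam('side');save(c,'s7.png',5,(265,190,365,290))
E
```

```text
t 8.8 ee [ 0.5631 -0.2318  0.2545] zax [ 0.005  -0.0049 -1.    ] F [-0.99 -0.26 -0.82] w 0.022881166459531407
s,l mm 43.2 -0.6 foot z 0.1365
```

View pics/s7.png

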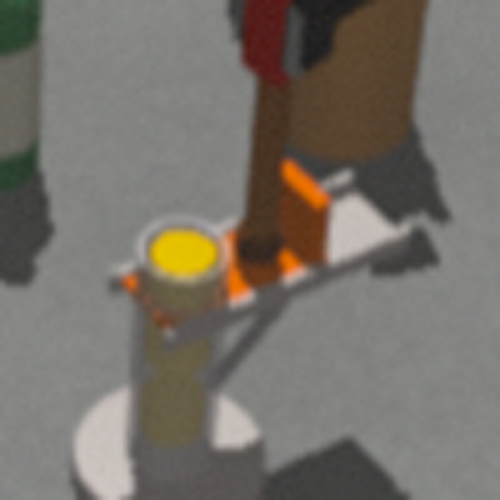

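Emit:
move_arm([
  [[8,2.5,0],[0,0,0],1],
  [[16,5,0],[0,0,0],1],
  [[24,8,0],[0,0,0],1],
  [[32,11,0],[0,0,0],1],
  [[40,13.5,0],[0,0,0],1],
  [[46,15.5,0],[0,0,0],1],
  [[49,17,0],[0,0,0],1],
  [[49,17,0],[0,0,0],1],
])

```text
t: 9.65
ee_pos: [0.6124, -0.2148, 0.2542]
orientation: [3.027, 0.817, 0.005]
contact_force: [-0.9, -1.2, -0.4]
gripper_width: 0.0231
```

```bash
python3 f.py; python3 - <<'E'
from h import *
c=cam('side');save(c,'s8.png',5,(265,190,365,290)); c=cam('wrist');save(c,'w8.png')
E
```

```text
t 9.65 ee [ 0.6124 -0.2148  0.2542] zax [ 0.0048 -0.0052 -1.    ] F [-0.88 -1.25 -0.43] w 0.023119774513821925
s,l mm 95.4 -0.6 foot z 0.1362
```

View pics/s8.png

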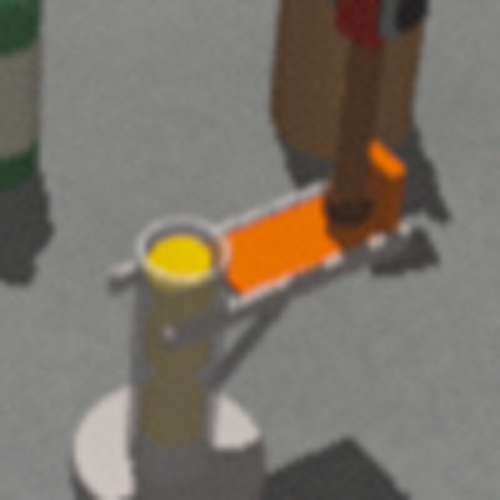

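View pics/w8.png

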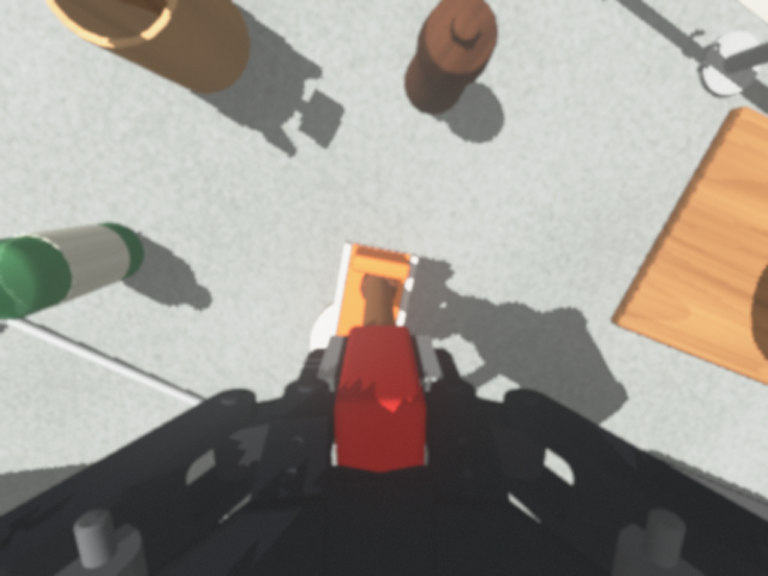

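The gate looks nearly or fully open, and the tablet (side crop ~(180,258)) has only just started to drop or is hanging. I nudge 2 mm more and look again.

Emit:
move_arm([
  [[1,0.3,0],[0,0,0],1],
  [[2,0.7,0],[0,0,0],1],
  [[2,0.7,0],[0,0,0],1],
  [[2,0.7,0],[0,0,0],1],
])

```text
t: 10.15
ee_pos: [0.6132, -0.2144, 0.2543]
orientation: [3.028, 0.816, 0.003]
contact_force: [-5.1, -2.5, 1.7]
gripper_width: 0.0226
```

```bash
python3 f.py; python3 - <<'E'
from h import *
c=cam('side');save(c,'s9.png',5,(265,190,365,290)); W=pts(c)
hsv=cv2.cvtColor(c['img'],cv2.COLOR_RGB2HSV); H,S,V=[hsv[...,i].astype(int) for i in range(3)]
org=(H>=4)&(H<=16)&(S>150)&(V>120); k=W[org&(W[...,2]>.155)&(np.linalg.norm(W[...,:2]-[.62,-.21],axis=-1)<.05)]
o=np.array([.522,-.2453]); u=np.array([np.cos(np.radians(19)),np.sin(np.radians(19))])
print(len(k),((k[:,:2]-o)@u).mean(),k[:,2].mean(), ((k[k[:,2]>.162][:,:2]-o)@u).mean())
c=cam('scene');save(c,'c9.png',5,(130,110,230,230))
E
```

```text
t 10.15 ee [ 0.6132 -0.2144  0.2543] zax [ 0.003  -0.0049 -1.    ] F [-5.13 -2.48  1.65] w 0.022614709127921902
s,l mm 96.3 -0.5 foot z 0.1363
33 0.11032502011851639 0.16400079489407987 0.11039786863383273
```

View pics/s9.png

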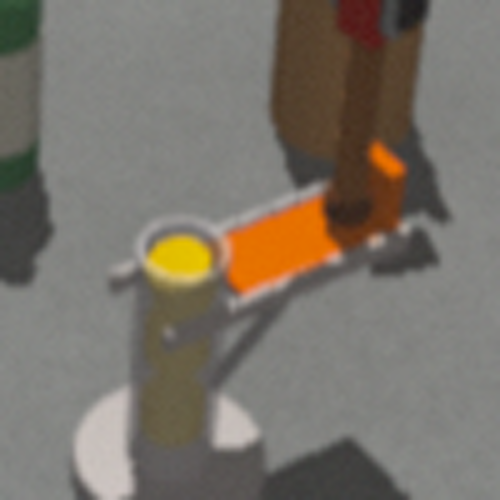

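View pics/c9.png

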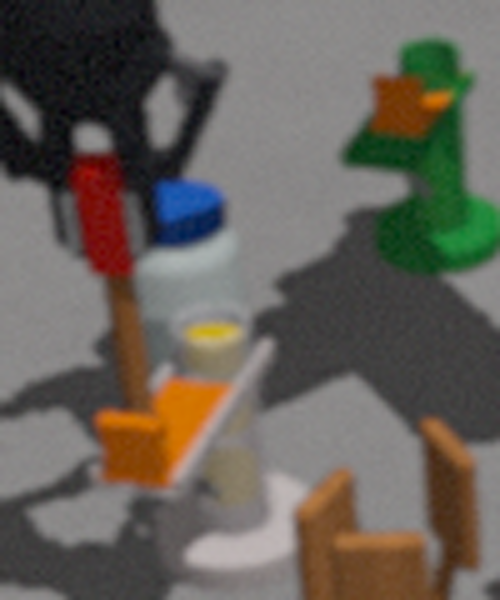

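Emit:
move_arm([
  [[-4,-1.5,0],[0,0,0],1],
  [[-5,-1.5,20],[0,0,0],1],
  [[-6,-2,50],[0,0,0],1],
  [[-35,-12,52],[0,0,0],1],
  [[-70,-24,52],[0,0,0],1],
  [[-91,-31,52],[0,0,0],1],
  [[-91,-31,52],[0,0,0],1],
  [[-91,-31,52],[0,0,0],1],
])

```text
t: 11.05
ee_pos: [0.5226, -0.2454, 0.3068]
orientation: [3.028, 0.815, 0.006]
contact_force: [-0.1, 0.5, -0.6]
gripper_width: 0.0232
```

Emit:
move_arm([
  [[0,0,-10],[0,0,0],1],
  [[0,0,-20],[0,0,0],1],
  [[0,0,-20],[0,0,0],1],
  [[0,0,-20],[0,0,0],1],
  [[0,0,-20],[0,0,0],1],
])

```text
t: 11.55
ee_pos: [0.5229, -0.2453, 0.2868]
orientation: [3.028, 0.815, 0.006]
contact_force: [-0.4, 0.2, 0.1]
gripper_width: 0.0229
```

```bash
python3 f.py; python3 - <<'E'
from h import *
from scipy.optimize import least_squares
s=arm.read_state(); e=s['ee_pos']
for n in ['side','scene','wrist']:
    c=cam(n); save(c,'a_%s.png'%n,*( (5,(265,190,365,290)) if n=='side' else (5,(130,110,230,230)) if n=='scene' else (4,(190,130,340,260)))); W=pts(c); m=np.linalg.norm(W[...,:2]-e[:2],axis=-1)<.022; q=W[m&(W[...,2]>.185)&(W[...,2]<.268)]
    # fit cylinder axis r=8mm
    if len(q)<20: print(n,len(q)); continue
    f=lambda p:np.hypot(q[:,0]-p[0]-p[2]*(q[:,2]-.16),q[:,1]-p[1]-p[3]*(q[:,2]-.16))-.008
    r=least_squares(f,[*e[:2],0,0],loss='soft_l1',f_scale=.002); print(n,len(q),'axis@.16 - o',((r.x[:2]-[.522,-.2453])*1000).round(2),'slope',r.x[2:].round(4))
E
```

```text
t 11.55 ee [ 0.5229 -0.2453  0.2868] zax [ 0.0053 -0.0048 -1.    ] F [-0.39  0.2   0.1 ] w 0.022851516720076376
s,l mm 0.9 -0.3 foot z 0.1688
side 208 axis@.16 - o [ 0.99 -1.94] slope [0.0003 0.008 ]
scene 165 axis@.16 - o [ 2.19 -0.67] slope [-0.0196 -0.001 ]
wrist 560 axis@.16 - o [ 0.5  -1.67] slope [-0.0001  0.0015]
```

View pics/a_side.png

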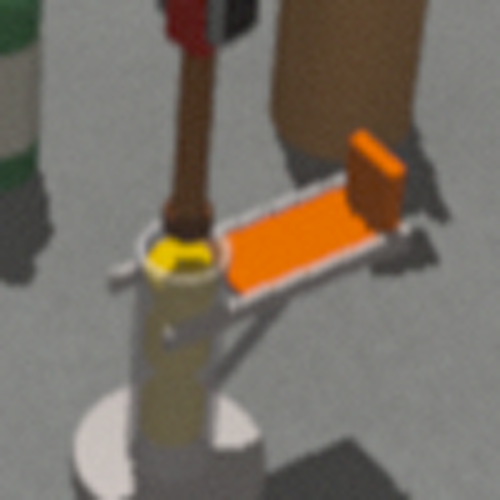

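View pics/a_scene.png

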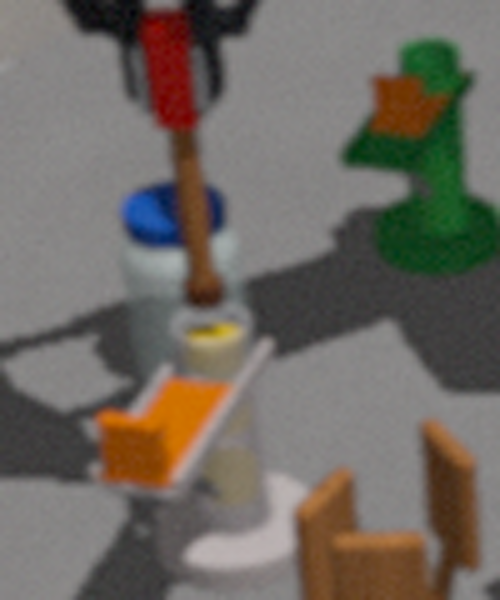

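View pics/a_wrist.png

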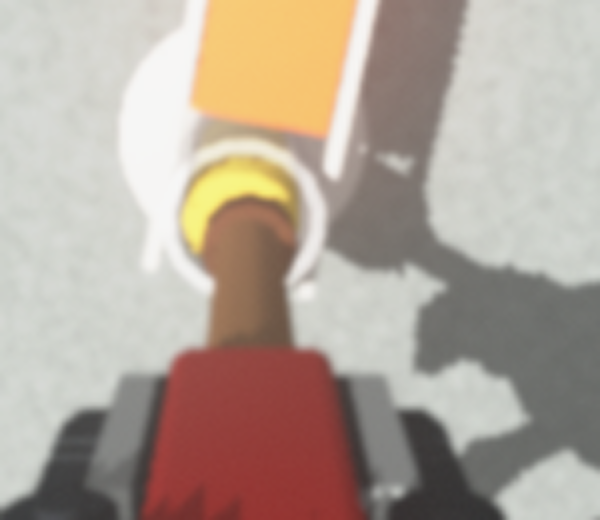

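The foot is centred over the mouth to about 1.5 mm. Shifting and descending slowly.

Emit:
move_arm([
  [[-1,1.5,0],[0,0.2,0],1],
  [[-1,1.5,-5],[0,0.2,0],1],
  [[-1,1.5,-12],[0,0.2,0],1],
  [[-1,1.5,-20],[0,0.2,0],1],
  [[-1,1.5,-28],[0,0.2,0],1],
  [[-1,1.5,-32],[0,0.2,0],1],
  [[-1,1.5,-32],[0,0.2,0],1],
])

```text
t: 12.4
ee_pos: [0.5215, -0.2437, 0.2541]
orientation: [3.03, 0.815, -0.001]
contact_force: [-0.1, -0.2, -1.3]
gripper_width: 0.0229
```

```bash
python3 f.py; python3 - <<'E'
from h import *
c=cam('side'); save(c,'b_s.png',5,(265,190,365,290))
E
```

```text
t 12.4 ee [ 0.5215 -0.2437  0.2541] zax [ 8.0e-04 -4.1e-03 -1.0e+00] F [-0.09 -0.2  -1.29] w 0.022908560546261555
s,l mm -0.0 1.7 foot z 0.1361
```

View pics/b_s.png

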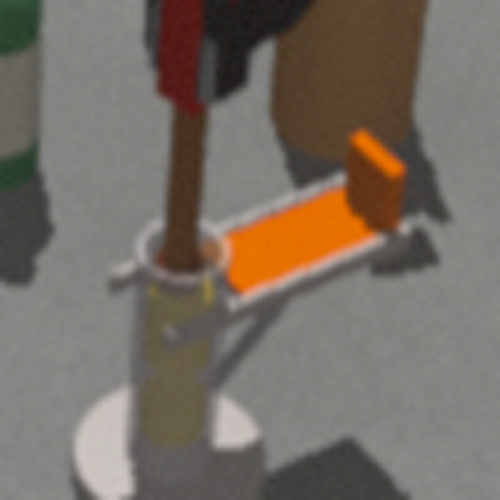

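Emit:
move_arm([
  [[0,-0.5,-4],[0,0,0],1],
  [[0,-0.5,-8],[0,0,0],1],
  [[0,-0.5,-12],[0,0,0],1],
  [[0,-0.5,-16],[0,0,0],1],
  [[0,-0.5,-20],[0,0,0],1],
  [[0,-0.5,-20],[0,0,0],1],
])

```text
t: 13.05
ee_pos: [0.5215, -0.2443, 0.2341]
orientation: [3.029, 0.815, -0.0]
contact_force: [0.5, -0.0, -1.4]
gripper_width: 0.0229
```

```bash
python3 f.py; python3 - <<'E'
from h import *
c=cam('side'); save(c,'b2_s.png',5,(265,190,365,290))
E
```

```text
t 13.05 ee [ 0.5215 -0.2443  0.2341] zax [ 0.0011 -0.0044 -1.    ] F [ 0.52 -0.02 -1.37] w 0.02290858554438026
s,l mm -0.1 1.1 foot z 0.1161
```

View pics/b2_s.png

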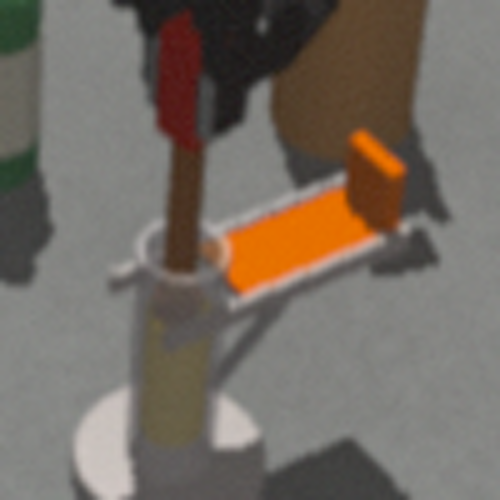

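Emit:
move_arm([
  [[0,0,-4],[0,0,0],1],
  [[0,0,-8],[0,0,0],1],
  [[0,0,-12],[0,0,0],1],
  [[0,0,-16],[0,0,0],1],
  [[0,0,-20],[0,0,0],1],
  [[0,0,-24],[0,0,0],1],
  [[0,0,-24],[0,0,0],1],
])

```text
t: 13.8
ee_pos: [0.5214, -0.2442, 0.2098]
orientation: [3.03, 0.815, -0.001]
contact_force: [0.6, -0.8, 1.2]
gripper_width: 0.0231
```

```bash
python3 f.py; python3 - <<'E'
from h import *
c=cam('side'); save(c,'b3_s.png',5,(265,190,365,290))
E
```

```text
t 13.8 ee [ 0.5214 -0.2442  0.2098] zax [ 6.0e-04 -3.9e-03 -1.0e+00] F [ 0.58 -0.8   1.24] w 0.023081260887725722
s,l mm -0.2 1.3 foot z 0.0918
```

View pics/b3_s.png

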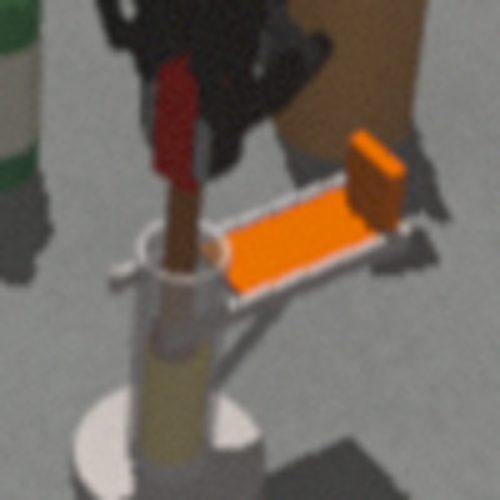

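Emit:
move_arm([
  [[0,0,-2],[0,0,0],1],
  [[0,0,-4],[0,0,0],1],
  [[0,0,-6],[0,0,0],1],
  [[0,0,-7],[0,0,0],1],
  [[0,0,-7],[0,0,0],1],
])

```text
t: 14.35
ee_pos: [0.5216, -0.2442, 0.2044]
orientation: [3.029, 0.815, 0.001]
contact_force: [-1.8, 1.8, 12.1]
gripper_width: 0.0226
```

```bash
python3 f.py
```

```text
t 14.35 ee [ 0.5216 -0.2442  0.2044] zax [ 0.002  -0.0048 -1.    ] F [-1.82  1.77 12.14] w 0.02258970308446704
s,l mm -0.0 1.2 foot z 0.0864
```

Emit:
move_arm([
  [[0,0,-2],[0,0,0],1],
  [[0,0,-4],[0,0,0],1],
  [[0,0,-5],[0,0,0],1],
  [[0,0,-5],[0,0,0],1],
  [[0,0,-5],[0,0,0],1],
  [[0,0,-5],[0,0,0],1],
])

```text
t: 14.95
ee_pos: [0.522, -0.2442, 0.2043]
orientation: [3.025, 0.815, 0.006]
contact_force: [-6.3, 5.0, 31.8]
gripper_width: 0.023
```

```bash
python3 f.py; python3 - <<'E'
from h import *
c=cam('side'); save(c,'b4_s.png',5,(265,190,365,290))
c=cam('scene');save(c,'b4_c.png',5,(130,110,230,230))
E
```

```text
t 14.95 ee [ 0.522  -0.2442  0.2043] zax [ 0.0059 -0.0071 -1.    ] F [-6.26  5.03 31.76] w 0.023014357208765046
s,l mm 0.3 1.1 foot z 0.0863
```

View pics/b4_s.png

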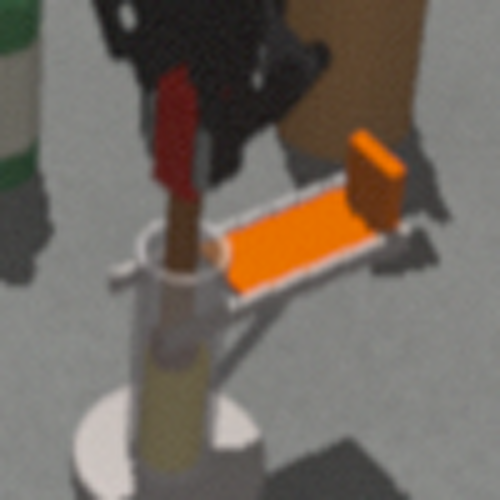

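View pics/b4_c.png

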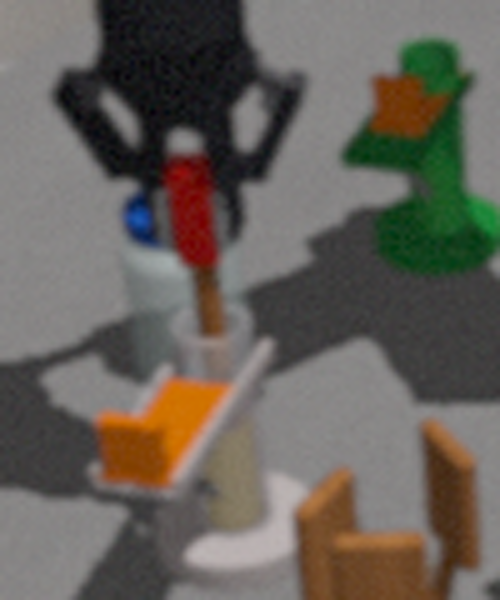

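The column is solid, bottomed at foot z 0.0863 with 32 N. Withdrawing upward and moving out beyond the tab.

Emit:
move_arm([
  [[0,0,3],[0,0,0],1],
  [[0,0,20],[0,0,0],1],
  [[0,0,45],[0,0,0],1],
  [[0,0,75],[0,0,0],1],
  [[0,0,105],[0,0,0],1],
  [[0,0,110],[0,0,0],1],
  [[0,0,110],[0,0,0],1],
])

```text
t: 15.75
ee_pos: [0.5221, -0.2442, 0.3142]
orientation: [3.025, 0.815, 0.007]
contact_force: [-0.1, -0.4, -0.7]
gripper_width: 0.0231
```

```bash
python3 f.py; python3 - <<'E'
from h import *
c=cam('wrist');save(c,'d_w.png',4,(190,100,340,230));c=cam('side'); save(c,'d_s.png',5,(265,190,365,290))
E
```

```text
t 15.75 ee [ 0.5221 -0.2442  0.3142] zax [ 0.0064 -0.0074 -1.    ] F [-0.05 -0.37 -0.66] w 0.023090689652044905
s,l mm 0.4 1.0 foot z 0.1962
```

View pics/d_s.png

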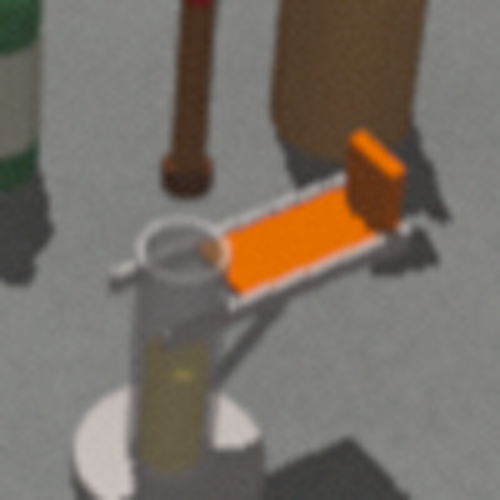

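Emit:
move_arm([
  [[25,8.5,0],[0.4,0.4,0],1],
  [[60,20,0],[0.4,0.4,0],1],
  [[95,32,0],[0.4,0.4,0],1],
  [[122,41,0],[0.4,0.4,0],1],
  [[132,44,0],[0.4,0.4,0],1],
  [[132,44,-20],[0.4,0.4,0],1],
  [[132,44,-35],[0.4,0.4,0],1],
  [[132,44,-35],[0.4,0.4,0],1],
])

```text
t: 16.65
ee_pos: [0.6521, -0.1991, 0.2722]
orientation: [-3.025, -0.815, 0.016]
contact_force: [0.2, 0.2, -1.0]
gripper_width: 0.0229
```

```bash
python3 f.py; python3 - <<'E'
from h import *
c=cam('wrist');save(c,'e_w.png',4,(190,100,340,230));c=cam('side'); save(c,'e_s.png',5,(275,170,375,270))
E
```

```text
t 16.65 ee [ 0.6521 -0.1991  0.2722] zax [-0.0121  0.0053 -0.9999] F [ 0.24  0.19 -0.99] w 0.02291905391515858
s,l mm 138.0 1.3 foot z 0.1542
```

View pics/e_s.png

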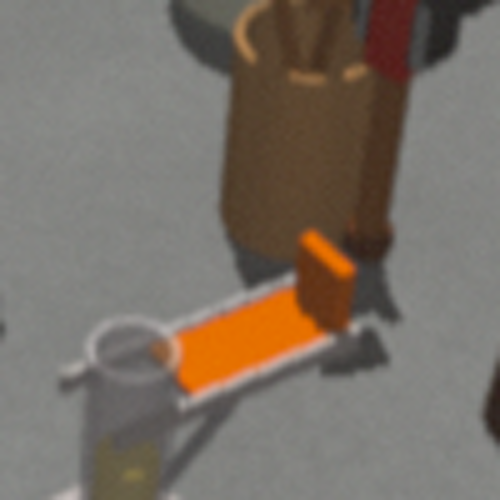

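View pics/e_w.png

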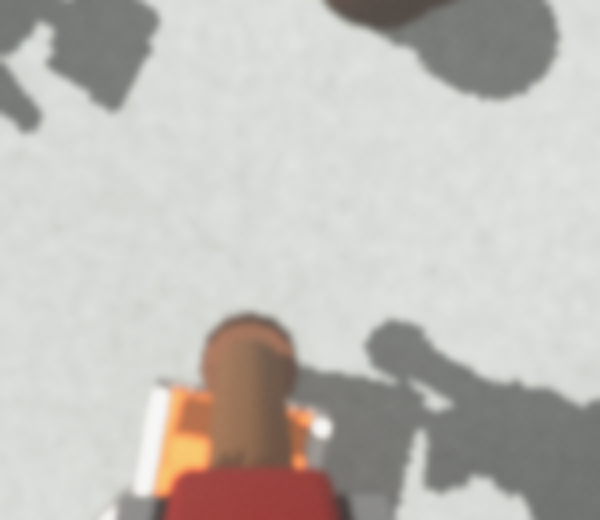

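Emit:
move_arm([
  [[2,0,-8],[0,0,0],1],
  [[2,0,-15],[0,0,0],1],
  [[2,0,-18],[0,0,0],1],
  [[2,0,-18],[0,0,0],1],
  [[2,0,-18],[0,0,0],1],
])

```text
t: 17.25
ee_pos: [0.6551, -0.1998, 0.2583]
orientation: [-3.03, -0.816, 0.008]
contact_force: [0.1, -0.4, -0.4]
gripper_width: 0.0228
```

```bash
python3 f.py
```

```text
t 17.25 ee [ 0.6551 -0.1998  0.2583] zax [-0.006   0.0026 -1.    ] F [ 0.13 -0.42 -0.43] w 0.0228375750950404
s,l mm 140.7 -0.3 foot z 0.1403
```

Emit:
move_arm([
  [[-8,-3,-2],[0,0,0],1],
  [[-16,-5.5,-2],[0,0,0],1],
  [[-24,-8,-2],[0,0,0],1],
  [[-32,-11,-2],[0,0,0],1],
  [[-40,-14,-2],[0,0,0],1],
  [[-48,-16.5,-2],[0,0,0],1],
  [[-54,-18.5,-2],[0,0,0],1],
  [[-54,-18.5,-2],[0,0,0],1],
])

```text
t: 18.05
ee_pos: [0.6008, -0.2185, 0.2569]
orientation: [-3.03, -0.815, 0.006]
contact_force: [2.0, 2.0, -1.1]
gripper_width: 0.023
```

```bash
python3 f.py; cat > g.py <<'E'
from h import *
c=cam('side'); W=pts(c); hsv=cv2.cvtColor(c['img'],cv2.COLOR_RGB2HSV); H,S,V=[hsv[...,i].astype(int) for i in range(3)]
org=(H>=4)&(H<=16)&(S>150)&(V>120); k=W[org&(W[...,2]>.162)&(np.linalg.norm(W[...,:2]-[.60,-.22],axis=-1)<.06)]
o=np.array([.522,-.2453]); u=np.array([np.cos(np.radians(19)),np.sin(np.radians(19))])
print(len(k),'tab s',((k[:,:2]-o)@u).mean())
import sys; save(c,sys.argv[1],5,(265,190,365,290))
E
python3 g.py g1.png
```

```text
t 18.05 ee [ 0.6008 -0.2185  0.2569] zax [-0.0047  0.0025 -1.    ] F [ 1.99  2.04 -1.12] w 0.023013791773627706
s,l mm 83.2 -0.4 foot z 0.1389
45 tab s 0.06627124852524759
```

View pics/g1.png

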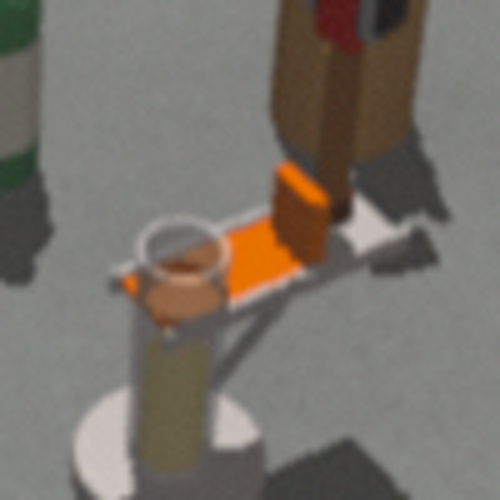

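Emit:
move_arm([
  [[-1,-0.3,0],[0,0,0],1],
  [[-2,-0.7,0],[0,0,0],1],
  [[-2,-0.7,0],[0,0,0],1],
  [[-2,-0.7,0],[0,0,0],1],
])

```text
t: 18.5
ee_pos: [0.6001, -0.2188, 0.2569]
orientation: [-3.03, -0.816, 0.003]
contact_force: [5.4, 1.6, -1.0]
gripper_width: 0.0227
```

```bash
python3 f.py; python3 g.py g2.png
```

```text
t 18.5 ee [ 0.6001 -0.2188  0.2569] zax [-0.0028  0.0025 -1.    ] F [ 5.38  1.62 -1.04] w 0.022725391718156452
s,l mm 82.4 -0.4 foot z 0.1389
42 tab s 0.0664850450128646
```

Emit:
move_arm([
  [[5,2,0],[0,0,0],1],
  [[6,2,20],[0,0,0],1],
  [[6,2,60],[0,0,0],1],
  [[2,5,105],[0,0,0],1],
  [[-8,30,126],[0,0,0],1],
  [[-22,75,126],[0,0,0],1],
  [[-36,120,126],[0,0,0],1],
  [[-50,165,126],[0,0,0],1],
])

```text
t: 19.35
ee_pos: [0.5486, -0.0527, 0.3825]
orientation: [-3.031, -0.815, 0.008]
contact_force: [0.1, 0.1, -0.6]
gripper_width: 0.0231
```

Emit:
move_arm([
  [[-14,45,0],[0,0,0],1],
  [[-28,90,0],[0,0,0],1],
  [[-42,135,0],[0,0,0],1],
  [[-56,180,0],[0,0,0],1],
  [[-68,220,0],[0,0,0],1],
  [[-74,240,0],[0,0,0],1],
  [[-76,246,0],[0,0,0],1],
  [[-76,246,0],[0,0,0],1],
])

```text
t: 20.15
ee_pos: [0.4722, 0.1936, 0.3823]
orientation: [-3.031, -0.817, 0.01]
contact_force: [0.4, -0.1, -0.8]
gripper_width: 0.0231
```

```bash
python3 f.py; python3 - <<'E'
from h import *
c=cam('wrist');save(c,'k_w.png');W=pts(c); b=W.reshape(-1,3); m=(b[:,2]>.045)&(b[:,2]<.055)&(abs(b[:,0]-.47)<.075)&(abs(b[:,1]-.19)<.075); q=b[m]
print(len(q),cv2.minAreaRect(q[:,:2].astype(np.float32)*1000))
E
```

```text
t 20.15 ee [0.4722 0.1936 0.3823] zax [-6.8e-03  6.0e-04 -1.0e+00] F [ 0.45 -0.12 -0.81] w 0.023102766289117276
s,l mm 95.8 431.2 foot z 0.2643
2215 ((472.12322998046875, 191.13986206054688), (90.18207550048828, 90.07354736328125), 18.713212966918945)
```

View pics/k_w.png

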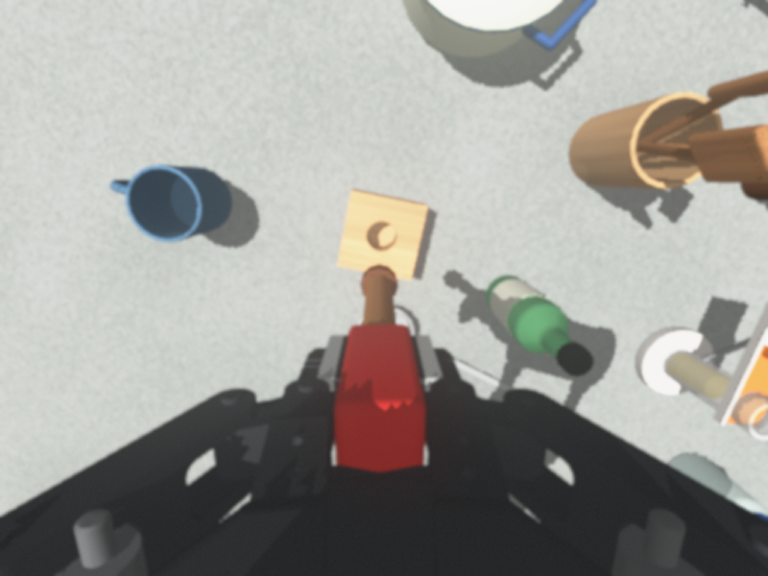

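Emit:
move_arm([
  [[0,-1.5,-30],[0,-0.2,0],1],
  [[0,-1.5,-75],[0,-0.2,0],1],
  [[0,-1.5,-120],[0,-0.2,0],1],
  [[0,-1.5,-160],[0,-0.2,0],1],
  [[0,-1.5,-185],[0,-0.2,0],1],
  [[0,-1.5,-190],[0,-0.2,0],1],
  [[0,-1.5,-190],[0,-0.2,0],1],
])

```text
t: 20.9
ee_pos: [0.473, 0.1902, 0.1921]
orientation: [-3.033, -0.813, 0.006]
contact_force: [0.4, -0.3, -0.5]
gripper_width: 0.0229
```

```bash
python3 f.py; python3 - <<'E'
from h import *
from scipy.optimize import least_squares
e=arm.read_state()['ee_pos']
for n in ['side','scene','wrist']:
    c=cam(n); u,v=proj(c,[.472,.191,.06])[0].astype(int); print(n,u,v); save(c,'m_%s.png'%n,5,(max(u-50,0),max(v-50,0),u+50,v+50)); W=pts(c); m=np.linalg.norm(W[...,:2]-e[:2],axis=-1)<.022; q=W[m&(W[...,2]>.09)&(W[...,2]<.17)]
    if len(q)<20: print(n,len(q)); continue
    f=lambda p:np.hypot(q[:,0]-p[0]-p[2]*(q[:,2]-.07),q[:,1]-p[1]-p[3]*(q[:,2]-.07))-.008
    r=least_squares(f,[*e[:2],0,0],loss='soft_l1',f_scale=.002); print(n,len(q),'axis@.07 - hole',((r.x[:2]-[.4721,.1912])*1000).round(2),'slope',r.x[2:].round(4))
E
```

```text
t 20.9 ee [0.473  0.1902 0.1921] zax [-4.2e-03 -1.0e-04 -1.0e+00] F [ 0.36 -0.28 -0.49] w 0.022945559855974178
s,l mm 95.4 427.7 foot z 0.0741
side 246 168
side 117 axis@.07 - hole [ 2.41 -1.  ] slope [-0.0094 -0.0154]
scene 319 242
scene 168 axis@.07 - hole [ 1.88 -0.37] slope [ 0.0033 -0.0048]
wrist 250 185
wrist 576 axis@.07 - hole [ 2.88 -0.45] slope [-0.0103 -0.0095]
```

View pics/m_scene.png

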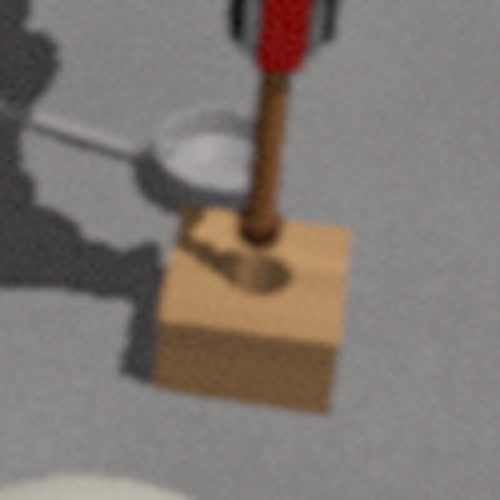

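View pics/m_wrist.png

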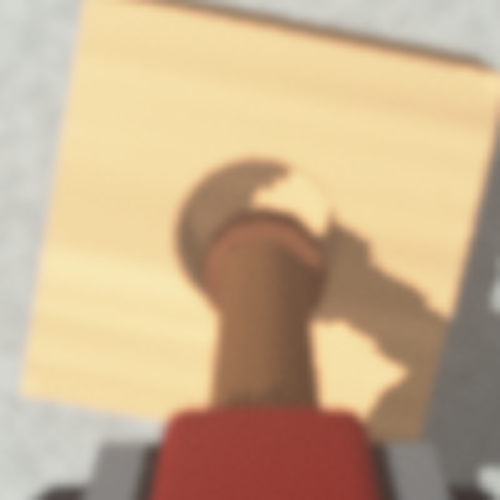

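Emit:
move_arm([
  [[-2,0.5,-5],[0,-0.1,0],1],
  [[-2,0.5,-20],[0,-0.1,0],1],
  [[-2,0.5,-38],[0,-0.1,0],1],
  [[-2,0.5,-54],[0,-0.1,0],1],
  [[-2,0.5,-61],[0,-0.1,0],1],
  [[-2,0.5,-62],[0,-0.1,0],1],
  [[-2,0.5,-62],[0,-0.1,0],1],
])

```text
t: 21.75
ee_pos: [0.4722, 0.1918, 0.1327]
orientation: [-3.033, -0.815, -0.005]
contact_force: [0.0, -0.4, -0.4]
gripper_width: 0.0225
```

```bash
python3 f.py; python3 g.py g3.png
```

```text
t 21.75 ee [0.4722 0.1918 0.1327] zax [ 0.003   0.0015 -1.    ] F [ 0.01 -0.43 -0.4 ] w 0.02254863259839044
s,l mm 95.2 429.5 foot z 0.0147
43 tab s 0.06646631809875646
```

Lower to the bottom by a few mm, watching the force.

Emit:
move_arm([
  [[0,-0.5,-2],[0,0,0],1],
  [[0,-0.5,-4],[0,0,0],1],
  [[0,-0.5,-5],[0,0,0],1],
  [[0,-0.5,-5],[0,0,0],1],
])

```text
t: 22.2
ee_pos: [0.4727, 0.1914, 0.1286]
orientation: [-3.033, -0.815, -0.008]
contact_force: [-0.7, -0.5, 4.7]
gripper_width: 0.0228
```

```bash
python3 f.py
```

```text
t 22.2 ee [0.4727 0.1914 0.1286] zax [ 0.0047  0.0019 -1.    ] F [-0.66 -0.46  4.69] w 0.022795581578985754
s,l mm 95.6 428.9 foot z 0.0106
```

Touched bottom (4.7 N). Now releasing slowly.

Emit:
move_arm([
  [[0,0,0.5],[0,0,0],0.85],
  [[0,0,0.5],[0,0,0],0.7],
  [[0,0,0.5],[0,0,0],0.5],
  [[0,0,0.5],[0,0,0],0.3],
  [[0,0,0.5],[0,0,0],0.1],
  [[0,0,0.5],[0,0,0],0],
  [[0,0,0.5],[0,0,0],0],
  [[0,0,0.5],[0,0,0],0],
], grip_force=20)

```text
t: 23.0
ee_pos: [0.4727, 0.1914, 0.1291]
orientation: [-3.033, -0.815, -0.008]
contact_force: [0.4, -0.1, -0.3]
gripper_width: 0.0853
```

```bash
python3 f.py; python3 - <<'E'
from h import *
c=cam('wrist'); save(c,'n_w.png')
E
```

```text
t 23.0 ee [0.4727 0.1914 0.1291] zax [ 0.0046  0.0019 -1.    ] F [ 0.42 -0.06 -0.34] w 0.08534910966369849
s,l mm 95.6 428.9 foot z 0.0111
```

View pics/n_w.png

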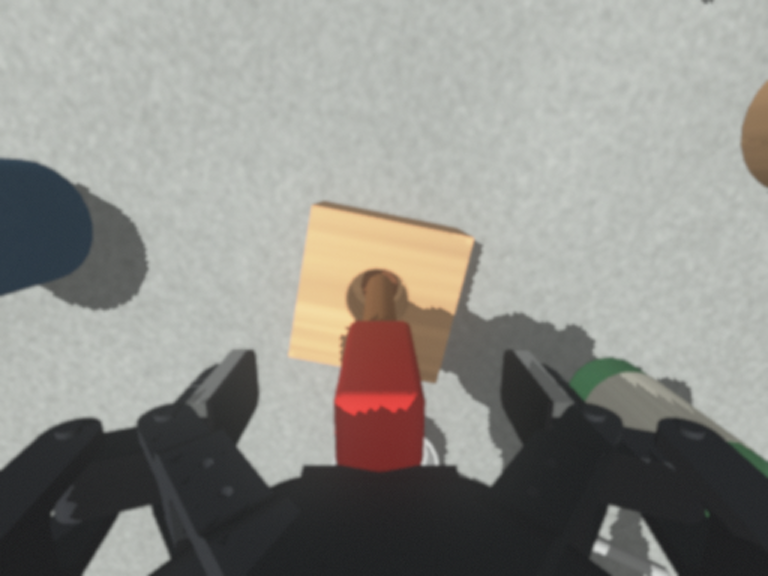

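The tamper stands free, upright in the hole, with the fingers open on both sides. Retreating straight up.

Emit:
move_arm([
  [[0,0,20],[0,0,0],0],
  [[0,0,50],[0,0,0],0],
  [[0,0,95],[0,0,0],0],
  [[0,0,140],[0,0,0],0],
  [[-40,-20,190],[0,0,0],0],
  [[-70,-35,230],[0,0,0],0],
  [[-75,-35,250],[0,0,0],0],
  [[-75,-35,250],[0,0,0],0],
])

```text
t: 23.85
ee_pos: [0.3975, 0.1562, 0.3844]
orientation: [3.034, 0.815, 0.024]
contact_force: [0.5, 0.7, 0.5]
gripper_width: 0.0852
```

```bash
python3 f.py; python3 g.py g4.png; python3 - <<'E'
from h import *
c=cam('wrist'); save(c,'p_w.png'); W=pts(c); sub=(W[...,2]>.165)&(W[...,2]<.195)&(np.linalg.norm(W[...,:2]-[.472,.191],axis=-1)<.03); q=W[sub]
print(len(q),cv2.minAreaRect(q[:,:2].astype(np.float32)*1000),np.median(q[:,2]))
c=cam('scene'); save(c,'p_c.png')
E
```

```text
t 23.85 ee [0.3975 0.1562 0.3844] zax [ 0.0147  0.0037 -0.9999] F [0.46 0.74 0.46] w 0.08518942285943885
s,l mm 13.0 420.1 foot z 0.2664
42 tab s 0.0663041100128089
401 ((473.9447326660156, 191.45071411132812), (23.541994094848633, 23.336200714111328), 29.915050506591797) 0.1798908820992259
```

View pics/p_c.png

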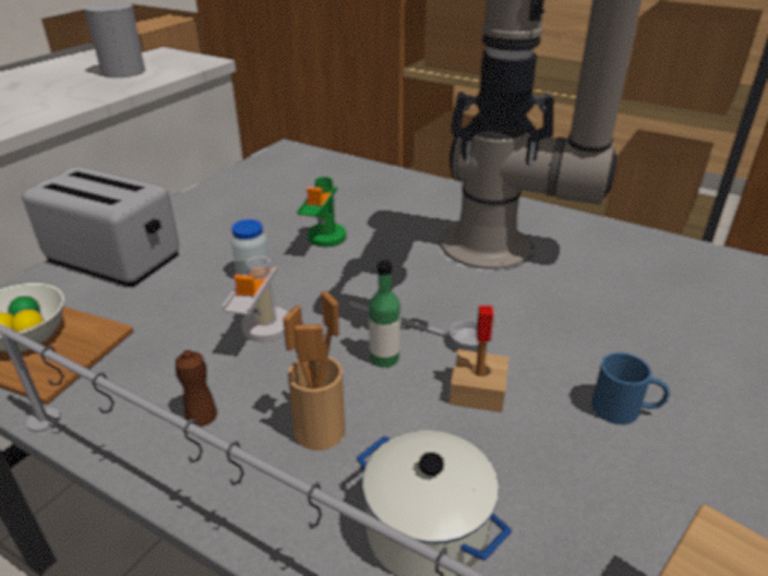

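View pics/g4.png

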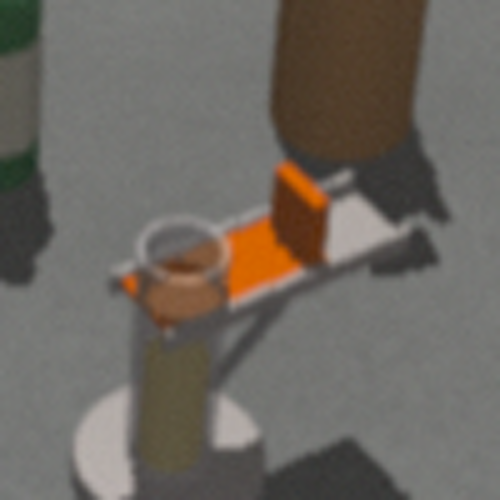

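The tamper is 2 mm from the hole axis with its top at 0.180. The gate is shut, the tablets are packed and nothing else has moved.

Emit:
move_arm([
  [[0,0,0],[0,0,0],0],
  [[0,0,0],[0,0,0],0],
  [[0,0,0],[0,0,0],0],
])

```text
t: 24.3
ee_pos: [0.3977, 0.1564, 0.3775]
orientation: [-3.033, -0.815, -0.004]
contact_force: [-0.9, -0.2, 0.4]
gripper_width: 0.0856
```

```bash
python3 -c "
from cell import arm
print(arm.sign_off())"
```

```text
the job is handed in; nothing more can be done
None
```

The job is done and handed in at about 24 s; the sign-off gives no verdict, so the results below are my own checks.

- **Gate opened:** I pushed it by the tab with the tamper to its stop; the tab measured about 110 mm from the tube axis. The waiting tablet hung askew in the mouth at first. It dropped when I pushed it down with the tamper.
- **Tablets packed:** I pressed the column down to a hard stop at about 32 N. The foot was then at 86.3 mm, against 86 mm when packed. The side view shows one solid column with a level top, but I could not read the tablets' joint values directly.
- **Gate shut:** I pushed it back to its stop; the tab measured 66 to 66.5 mm from the axis, against 67 mm when fully shut.
- **Tamper returned:** it stands upright and free in its block, about 2 mm from the hole axis, with its top at 180 mm as expected.
- **Rest of the counter:** the fingers stayed well above the dispenser throughout. In the last picture nothing else looks moved, and the arm is clear of everything.

No check failed. The tool's tilt wandered by up to about 0.8° between moves, and I corrected it along the way.

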